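# Move a plug-in module between ejector docks

## Robot

A 7-joint arm with a two-finger parallel gripper is mounted at the origin on a cart in front of the work surface, level with it; the furniture and walls round the work are solid. World frame = base frame: x ahead of the robot, y to its left, z up, the work surface at z = 0. Lengths are in m, angles in degrees, forces in N, time in s.
With the tool pointing down it reaches from about 0.425 to 0.875 m from the base axis. Payload 4.7 kg.
Tool frame: the origin (TCP) lies on the front face of the gripper's body, between the roots of the fingers; the fingertips stand 70 mm ahead of it and the grasp point (between the pads) lies 51 mm ahead of it (tip_extent is the distance from the TCP to the fingertips, in m); z points along the fingers, y is the direction in which the jaws open and shut (so a half turn about z gives the same grasp; the last joint's range is limited). The gripper opens to 87 mm and grips with 3 to 60 N. Pads are 19 mm wide; open, the fingers measure 117 mm over their backs; the gripper's body (75 mm by 190 mm) begins 51 mm behind the grasp point.
Start: joints at [-72.13, 18.392, -4.016, 83.108, 1.295, 78.541, -3.26], TCP at [0.191, 0.621, 0.292] pointing down, gripper open.
Joint ranges: [-163.93, 163.93], [-17.29, 119.83], [-79.2, 71.16], [3.27, 140.29], [-89.18, 269.18], [5.43, 117.66], [-154.24, 154.24]. Speed limits (degrees/s): [147.25, 147.25, 180, 180, 180, 180, 180].

## Interface

Orientations are given as [roll, pitch, yaw] about the fixed x, y, z axes, in that order (R = Rz(yaw) Ry(pitch) Rx(roll)).
In Python, from cell import * gives the robot as it stands.
- The arm moves only by the tool carry_out, never from a script. Its argument "increments" is text: rows parted by semicolons, each of 7 numbers parted by spaces: the opening, from 0 (shut) to 1 (fully open), then the shift along the tool's x, y, z in m, then the turn, a rotation vector about the tool's x, y, z in degrees. A call has 1 to 20 rows; each row shifts and turns the pose as measured when the row begins, along the tool's axes as they then stand; what a row does not reach is not made up. A row lasts 1/8 s, in which the tool goes at most 62.5 mm and 10.7 degrees, less where a joint would pass 70% of its speed; a pose out of reach is approached as far as the arm can. A call is refused whole if a number of a shift passes 0.0625 or a number of a turn 10.7, either way. A call with a gripper value outside its range is refused whole. The fingers move at their own pace and stop on an object; "force" is the grip in N (left out, the last holds). Time passes only in rows, so rows that do not move let the fingers close. It gives the time, the measured TCP pose, the force and the opening at its end, in the units of the state.
- get_obs(): the state, without advancing time (a new reading comes with each control period).
- read_camera(name): name is "side" or "top"; returns a dict with "img" (400x640x3 uint8, blue, green, red), "fx", "fy", "cx", "cy" (pixels), "world_from_camera" (4x4, takes a point from camera to world coordinates). Camera axes: x right, y down, z forward; pixel columns grow to the right and rows downward; lengths in m; the calibration is good to about 2 mm. A picture is of the moment at which its call begins. There is no depth.
- sign_off(): hands the job in, once; it reports no verdict.
Trained networks look in a picture, given as the dict that the camera call returned (one of the last four; its "shot" number tells which), for a name from the list of things; names that differ only in an ending like _2 or _b are one class to them, and where a whole thing is asked for, a point or a joint stands for the part that bears it (a point fixed in the world has none). Each returns a list of dicts, best first, with "confidence" (0 to 1); they miss things now and then, are a little off and sometimes report something else, mostly with a low value. They report only what shows in the picture. A call takes as long as a camera call.
- masks_of(target, picture): "pixels" (400x640 bool, what is visible of it) and "bbox" ([left, top, right, bottom] in pixels, round what is visible of it).
The state is a dict: "time_s": time; "qpos": joint angles; "joint_velocities": joint speeds; "effort": joint torques, N m; "tool_pos": TCP position; "tool_rot": TCP orientation; "force": force on the tool from outside, world axes, zero at the start; "wrist_torque": the same for the moment, N m; "grip_width": finger opening in m.
Only numpy, scipy, OpenCV 4.12 (cv2) and the standard library are available. Lean on these libraries where they do the work, as an engineer would, in place of code of your own. Each camera call takes 0.05 s, during which the arm holds its last target.

## Task

The grey plug-in module has been calibrated in the sloped dock. Swing both blue ejector levers of the sloped dock well outward so that they pry the module free, then draw it out and lower it gently, upright, into the other dock, whose levers stand open. Let go of it there before touching those levers, then swing both of them fully inward so that the levers draw the module home: do not push the module down with the hand, and do not disturb the loose things on the bench.

Things in the scene. Friction and masses are not known exactly. Their poses are not given: they have to be found in the camera images.
- module: Loose module, 0.2 kg. Grey lower housing 110 mm long (y), 20 thick (x), 30 tall; on it a bare-metal grip 50 mm long (y), 16 thick (x), ending 82 mm above the underside. Origin: middle of the grip, 64 mm above the underside; z up out of the socket. Either way round fits. Starts home in the sloped dock.
- sloped_socket: Fixed socket of the sloped dock, at left or right of the bench. Frame: middle of the slot's floor, 56 mm above the bench, y along the slot, z out of it, leaning 25 degrees towards the robot. Lever feet under the module's ends lift it as levers swing out (10 mm at 0.45 rad, 13 mm at 0.60); a sprung strip in the floor (5 N, 2.5 mm) pushes it up; lever noses press it down as they swing in.
- upright_socket: Fixed socket of the upright dock, same as the other but z vertical, floor 34 mm above the bench. Slot 23 mm (x) by 115 mm (y), guide walls to 43 mm above the floor, flared mouth; the module can lean a little. Module origin in this frame: x 0, y 0, z 0.064 when home; z 0.073 to 0.078 standing on the feet of open levers. Guides reach 20 mm either side of x = 0.
- sloped_socket_left (a joint): Blue lever at the +y end of the sloped dock, 9 mm thick (socket y), upper 32 mm an 18 mm wide (x) paddle ending 65 mm from the pivot. Pivot in the socket frame: x 0, y +0.070, z 0.008, hinge along x. 0 = in (handle along socket z, nose over the module's shoulder); grows as the handle swings outward (to +y); stop at 0.60. Stiff hinge: stays put, about 5 N at the paddle to move. Starts at 0 to 0.03.
- sloped_socket_right (a joint): Blue lever at the -y end of the sloped dock, 9 mm thick (socket y), upper 32 mm an 18 mm wide (x) paddle ending 65 mm from the pivot. Pivot in the socket frame: x 0, y -0.070, z 0.008, hinge along x. 0 = in (handle along socket z, nose over the module's shoulder); grows as the handle swings outward (to -y); stop at 0.60. Stiff hinge: stays put, about 5 N at the paddle to move. Starts at 0 to 0.03.
- upright_socket_left (a joint): Blue lever at the +y end of the upright dock, 9 mm thick (socket y), upper 32 mm an 18 mm wide (x) paddle ending 65 mm from the pivot. Pivot in the socket frame: x 0, y +0.070, z 0.008, hinge along x. 0 = in (handle along socket z, nose over the module's shoulder); grows as the handle swings outward (to +y); stop at 0.60. Stiff hinge: stays put, about 5 N at the paddle to move. Starts at 0.48 to 0.60.
- upright_socket_right (a joint): Blue lever at the -y end of the upright dock, 9 mm thick (socket y), upper 32 mm an 18 mm wide (x) paddle ending 65 mm from the pivot. Pivot in the socket frame: x 0, y -0.070, z 0.008, hinge along x. 0 = in (handle along socket z, nose over the module's shoulder); grows as the handle swings outward (to -y); stop at 0.60. Stiff hinge: stays put, about 5 N at the paddle to move. Starts at 0.48 to 0.60.
- tape_mid (a point): Centre of a roll of beige tape, 96 mm across, 25 mm tall, loose bystander lying at the right, near the front edge.
- loupe_mid (a point): Centre of a black loupe, 39 mm across, 32 mm tall, loose bystander near the front edge.
- disc_mid (a point): Centre of a grey steel test disc, 62 mm across, 11 mm tall, loose bystander lying between the docks.
- bottle_mid (a point): Half-way up an oil bottle with an orange nozzle, 42 mm across, 109 mm tall, loose bystander at the left.

How it is judged:
By the outcome, as a careful person would: the job done as asked, in the order asked, and still so for the second after the job is handed in, with the robot touching nothing.
It also fails if it takes over 64 s, if anything falls off the work surface, if the arm or the gripper's body presses on something with over 40 N, if the wrist force passes 120 N, or if a joint passes its speed limit or range.

## Working session

There is one attempt and no reset: what is moved stays moved. The work goes in short steps, Python scripts to look and compute and a tool call to move; the robot and the scene stay as the last step left them, time stands still between calls to the robot, and variables do not carry over. Pictures are saved under pics/ and viewed, and the job is handed in when it is done.

Besides the shell and the picture viewer there is one more tool, called after "Request:" in YAML: its name, and indented under it one key for each argument. carry_out: Moves the arm, as the interface text tells. Its arguments: {"type":"object","properties":{"increments":{"type":"string"},"force":{"type":"number"}},"required":["increments"]}

```bash
ls; mkdir -p pics; python3 - <<'E'
from cell import *
import cv2,json
o=get_obs(); print({k:o[k] for k in ('time_s','tool_pos','tool_rot','force','grip_width')})
for n in ('side','top'):
    p=read_camera(n); cv2.imwrite(f'pics/{n}0.png',p['img']); print(n,p['fx'],p['cx'],p['cy'],p['world_from_camera'])
    for t in ['module','sloped_socket','upright_socket','sloped_socket_left','upright_socket_left','tape_mid','loupe_mid','disc_mid','bottle_mid']:
        for m in masks_of(t,p)[:3]: print(t,m['bbox'],round(m['confidence'],2),m['pixels'].sum())
E
```

```text
pics
{'time_s': 0.0, 'tool_pos': array([0.19064034, 0.62098907, 0.29113584]), 'tool_rot': array([-1.79890677e+02,  8.36891497e-03,  1.62942969e+02]), 'force': array([-0.01165911,  0.0280017 , -0.48049677]), 'grip_width': 0.08714855997651609}
side 362.45276816012057 319.8776278666568 197.53696755760282 [[-0.99548479  0.03223404 -0.08928047  0.60269045]
 [ 0.093402    0.50025006 -0.86082864  0.8654666 ]
 [ 0.01691458 -0.86528079 -0.50100205  0.59391999]
 [ 0.          0.          0.          1.        ]]
upright_socket [279.2, 160.7, 302.2, 214.1] 0.78 769
upright_socket_left [289.6, 186.2, 296.9, 199.4] 0.45 75
upright_socket_left [276.3, 161.1, 288.9, 178.3] 0.4 104
tape_mid [317.7, 160.7, 342.5, 180.1] 0.7 341
top 395.0545399684452 322.2575738042687 200.9248895305973 [[ 2.75431246e-02 -9.88050141e-01  1.51651888e-01  3.38187508e-01]
 [-9.99613196e-01 -2.78086505e-02  3.70122354e-04  6.34038957e-02]
 [ 3.85153490e-03 -1.51603423e-01 -9.88433897e-01  1.40440965e+00]
 [ 0.00000000e+00  0.00000000e+00  0.00000000e+00  1.00000000e+00]]
module [261.3, 186.7, 294.7, 204.4] 0.59 250
sloped_socket [257.7, 181.9, 304.2, 205.0] 0.68 650
upright_socket [353.4, 176.2, 414.0, 201.7] 0.59 885
sloped_socket_left [254.5, 192.8, 265.1, 199.6] 0.57 23
upright_socket_left [262.0, 187.1, 294.4, 202.1] 0.21 250
tape_mid [423.3, 219.8, 448.0, 248.6] 0.88 234
disc_mid [319.2, 172.2, 335.3, 188.5] 0.56 194
disc_mid [350.4, 176.6, 411.7, 196.5] 0.48 847
bottle_mid [214.5, 182.7, 229.7, 198.3] 0.71 166
```

```bash
python3 - <<'E'
import cv2
a=cv2.imread('pics/top0.png')[140:270,190:460]; cv2.imwrite('pics/top0c.png',cv2.resize(a,None,fx=2.9,fy=2.9,interpolation=cv2.INTER_CUBIC))
E
```

```text
(no output)
```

View pics/side0.png

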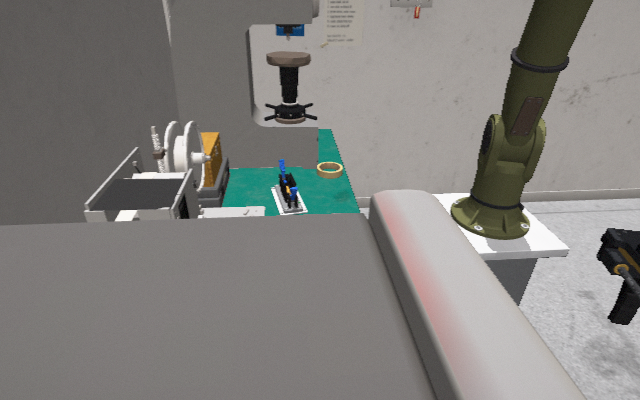

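View pics/top0.png

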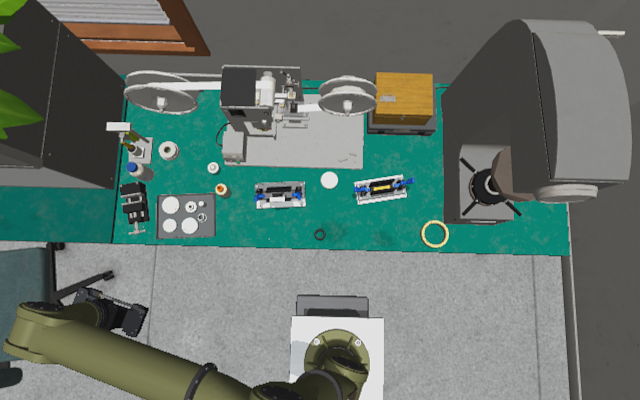

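```bash
sleep 1
```

```text
(no output)
```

View pics/top0c.png

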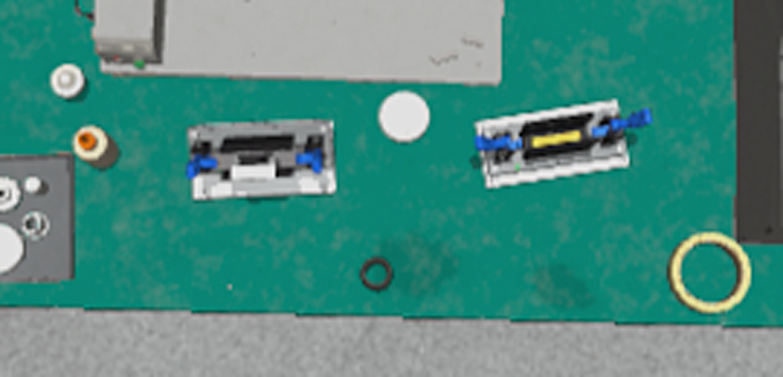

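The top view shows the sloped dock on the left at about (280,195), with the grip at (278,199). The upright dock is on the right at about (382,188), with its yellow strip visible and its levers open. The disc is at (329,180), the loupe at (320,235), the tape at (435,234) and the bottle at (222,190). In the side view only the upright dock at (290,190) is visible. Next I'll fit poses by colour.

```bash
cat > h.py <<'E'
import numpy as np, cv2
from scipy.spatial.transform import Rotation as R
def proj(p,P):
    T=p['world_from_camera']; q=(np.atleast_2d(P)-T[:3,3])@T[:3,:3]
    return np.c_[p['fx']*q[:,0]/q[:,2]+p['cx'], p['fy']*q[:,1]/q[:,2]+p['cy']]
def unproj(p,u,v,z):
    T=p['world_from_camera']; d=T[:3,:3]@np.array([(u-p['cx'])/p['fx'],(v-p['cy'])/p['fy'],1]); c=T[:3,3]
    return c+d*(z-c[2])/d[2]
def blue(img,k=60):
    a=img.astype(int); return np.clip((a[...,0]-np.maximum(a[...,1],a[...,2]))/120.,0,1)
def crop(img,x0,y0,x1,y1,s,name):
    cv2.imwrite(name,cv2.resize(img[y0:y1,x0:x1],None,fx=s,fy=s,interpolation=cv2.INTER_NEAREST))
E
python3 - <<'E'
from cell import *; from h import *
import pickle
ps={n:read_camera(n) for n in('side','top')}; pickle.dump(ps,open('p0.pkl','wb'))
t=ps['top'];s=ps['side']
for nm,(u,v),z in [('sl',(280,195),.1),('up',(382,188),.04),('disc',(329,180),.011),('loupe',(320,235),.032),('tape',(435,234),.025),('bottle',(221.5,189),.109)]: print(nm,unproj(t,u,v,z).round(3))
print('sl in side',proj(s,unproj(t,280,195,.1)),proj(s,unproj(t,382,188,.04)))
for n,p in ps.items():
    b=blue(p['img']); m=(b>.25).astype(np.uint8); k,l,st,c=cv2.connectedComponentsWithStats(m)
    for i in range(1,k):
        if st[i,4]>5: print(n,st[i],c[i].round(1), 'w',b[l==i].sum().round(1))
crop(t['img'],245,170,310,215,12,'pics/a1.png');crop(t['img'],345,168,425,208,10,'pics/a2.png');crop(s['img'],265,150,315,220,8,'pics/a3.png')
E
```

```text
sl [0.554 0.206 0.1  ]
up [ 0.599 -0.145  0.04 ]
disc [0.629 0.042 0.011]
loupe [0.429 0.068 0.032]
tape [ 0.444 -0.333  0.025]
bottle [0.568 0.4   0.109]
sl in side [[310.19831262 239.91666937]] [[288.16057912 189.28287742]]
side [290  24  14  12 107] [298.1  31. ] w 35.1
side [277  26   9  10  49] [279.7  31. ] w 16.7
side [278 159   8  19  87] [282.  166.8] w 58.3
side [283 180   4   3  11] [284.6 180.9] w 7.7
side [290 187   8  13  75] [293.1 192.2] w 41.6
top [126 162  10  10  80] [130.6 166.4] w 44.6
top [394 177  21  11  89] [405.1 182. ] w 56.5
top [353 186  17   6  72] [360.9 188.9] w 47.8
top [292 191   9   9  56] [296.8 194.7] w 36.4
top [254 193  11   9  58] [258.6 196.4] w 37.8
```

View pics/a1.png

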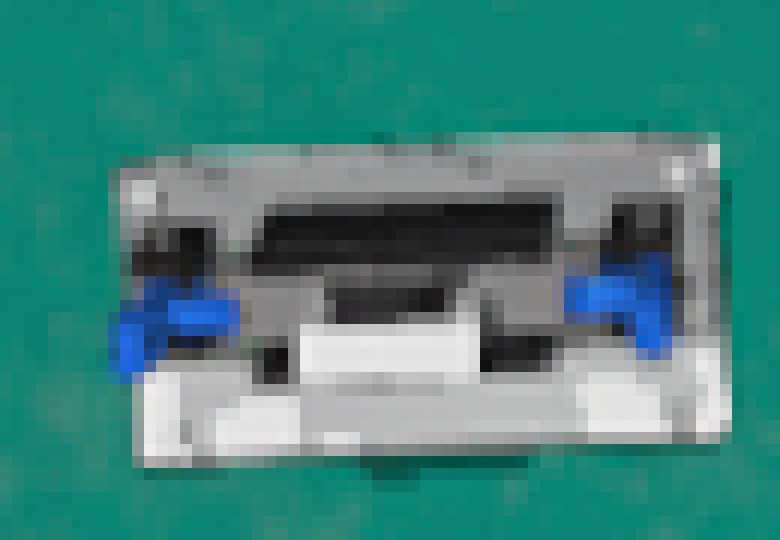

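View pics/a2.png

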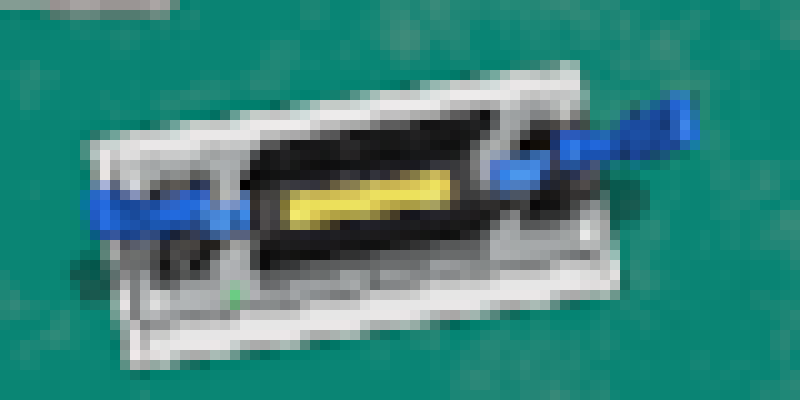

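View pics/a3.png

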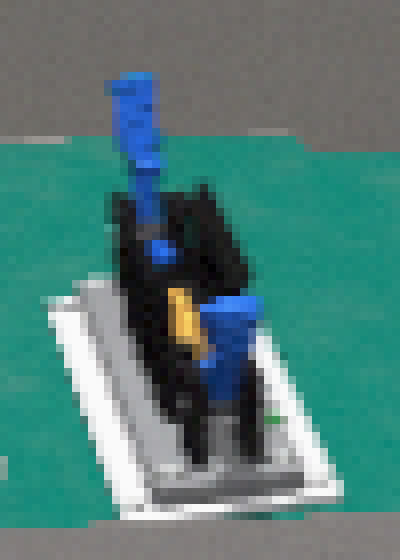

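```bash
cat > fit.py <<'E'
from h import *; import pickle
from scipy.optimize import least_squares
ps=pickle.load(open('p0.pkl','rb')); t=ps['top'];s=ps['side']
def c2(pts,x0,y0,k): return np.array(pts,float)/k-.5+np.array([x0,y0])
def dock(x,y,yaw,z0,lean):
    Rm=R.from_euler('z',yaw).as_matrix()@R.from_euler('y',-lean).as_matrix()
    return Rm,np.array([x,y,z0])
def tip(sg,th,xo,yo,r=.065): # yo + = outer face
    return np.array([xo, sg*(.07+r*np.sin(th)+yo*np.cos(th)), .008+r*np.cos(th)-yo*np.sin(th)])
def W(D,P): return D[0]@np.asarray(P)+D[1]
def up(v):
    D=dock(v[0],v[1],v[2],.034,0); L=[]
    L+= [proj(t,W(D,[0,0,.0025]))[0], ]
    for xo in(.009,-.009): L.append(proj(t,W(D,tip(1,v[3],xo,.0045)))[0])
    for xo in(.009,-.009): L.append(proj(t,W(D,tip(-1,v[4],xo,.0045)))[0])
    L2=[]
    for sg,th in((-1,v[4]),(1,v[3])):
        for xo in(.009,-.009):
            a=[proj(s,W(D,tip(sg,th,xo,yo)))[0] for yo in(-.0045,.0045)]
            L2.append(min(a,key=lambda q:q[1]))
    return np.array(L),np.array(L2)
U=c2([(369,200),(90,188),(92,240),(690,92),(700,145)],345,168,10)
S=c2([(112,75),(155,72),(200,300),(262,298)],265,150,8)
if __name__=='__main__':
  def f(v,w=1):
    a,b=up(v); return np.r_[(a-U).ravel(),w*(b-S).ravel()]
  for w in(0,1):
    r=least_squares(f,[.6,-.145,.17,.55,.55],args=(w,)); print('up',r.x.round(4),np.degrees(r.x[2]),'rms',r.cost)
    print(r.fun.reshape(-1,2).round(1).tolist())
  # strip corners
  q=[unproj(t,*p,.0365) for p in c2([(285,195),(450,170),(452,203),(290,230)],345,168,10)]; print(np.round(q,4).tolist())
  def sl(v):
    D=dock(v[0],v[1],v[2],.056,np.radians(25))
    L=[proj(t,W(D,[0,0,.082]))[0]]
    for sg in(1,-1):
        L.append(np.mean([proj(t,W(D,tip(sg,.015,-.009,yo)))[0] for yo in(-.0045,.0045)],0))
    return np.array(L)
  G=c2([(390,350),(131,380),(655,357)],245,170,12)
  r=least_squares(lambda v:(sl(v)-G).ravel(),[.58,.2,.07]); print('sl',r.x.round(4),np.degrees(r.x[2]),r.fun.reshape(-1,2).round(2).tolist())
E
python3 fit.py
```

```text
up [ 0.6019 -0.1431  0.1856  0.4889  0.4497] 10.63497083169301 rms 0.13120429658832453
[[0.0, -0.0], [-0.4, -0.0], [0.4, -0.0], [-0.0, 0.1], [0.0, -0.0], [-0.0, 0.0], [-0.0, 0.0], [0.0, -0.0], [-0.0, -0.0]]
up [ 0.602  -0.1454  0.1779  0.5288  0.3961] 10.191264952075235 rms 1.4307406514994025
[[0.6, -0.1], [-0.4, -0.1], [0.3, -0.1], [-0.1, 0.3], [-0.1, 0.2], [-0.2, 0.6], [-0.2, 0.5], [0.8, 0.2], [-0.8, -0.3]]
[[0.6027, -0.1135, 0.0365], [0.6133, -0.1716, 0.0365], [0.6015, -0.1723, 0.0365], [0.5902, -0.1153, 0.0365]]
sl [0.5723 0.2147 0.0726] 4.162448128901359 [[-0.11, -0.22], [0.33, 0.1], [-0.22, 0.12]]
```

```bash
cat > plan.py <<'E'
from cell import *; from h import *
import sys,json
SL=dict(x=.5723,y=.2147,yaw=4.2,z=.056,lean=25.)
UP=dict(x=.602,y=-.144,yaw=10.3,z=.034,lean=0.)
import os
if os.path.exists('docks.json'):
    j=json.load(open('docks.json')); SL.update(j.get('SL',{})); UP.update(j.get('UP',{}))
def frame(d): return (R.from_euler('z',d['yaw'],degrees=True)*R.from_euler('y',-d['lean'],degrees=True)).as_matrix(), np.array([d['x'],d['y'],d['z']])
FLIP=np.array([[0,1,0],[1,0,0],[0,0,-1.]]) # tool x=sock y, tool y=sock x, tool z=-sock z  (columns)
def target(d,p,ext=.07,lean=None):
    Rm,o=frame(d); Rt=Rm@FLIP
    w=Rm@np.asarray(p)+o
    return w-Rt[:,2]*ext, Rt
def cur():
    o=get_obs(); return np.array(o['tool_pos']), R.from_euler('xyz',o['tool_rot'],degrees=True).as_matrix(), o
def rows(P0,R0,P1,R1,step=.04,ang=9.,n=None):
    rv=R.from_matrix(R0.T@R1).as_rotvec(degrees=True)
    if n is None: n=int(max(np.ceil(np.linalg.norm(P1-P0)/step),np.ceil(np.linalg.norm(rv)/ang),1))
    out=[]
    for i in range(n):
        Ra=R0@R.from_rotvec(rv*i/n,degrees=True).as_matrix()
        out.append(np.r_[Ra.T@(P1-P0)/n, rv/n])
    return out
def show(g,rs): print(len(rs)); print('; '.join(f'{g:g} '+' '.join(f'{v:.4f}' for v in r[:3])+' '+' '.join(f'{v:.2f}' for v in r[3:]) for r in rs))
def insock(d,ext=.07):
    P,Rt,o=cur(); Rm,c=frame(d); return Rm.T@(P+Rt[:,2]*ext-c), R.from_matrix((Rm@FLIP).T@Rt).as_rotvec(degrees=True)
def go(g,d,p,ext=.07,**k):
    P,Rt,o=cur(); T=target(d,p,ext); print('t',round(o['time_s'],2),'tcp',P.round(4),'->',T[0].round(4)); show(g,rows(P,Rt,*T,**k))
E
python3 - <<'E'
from plan import *
go(0,SL,[0,.046,.115])
E
```

```text
t 1.1 tcp [0.1908 0.6214 0.2923] -> [0.491  0.2549 0.2237]
12
0 -0.0329 -0.0219 0.0057 -1.83 -1.25 5.63; 0 -0.0347 -0.0187 0.0058 -1.83 -1.25 5.63; 0 -0.0363 -0.0154 0.0060 -1.83 -1.25 5.63; 0 -0.0375 -0.0120 0.0064 -1.83 -1.25 5.63; 0 -0.0384 -0.0085 0.0069 -1.83 -1.25 5.63; 0 -0.0389 -0.0049 0.0075 -1.83 -1.25 5.63; 0 -0.0390 -0.0013 0.0083 -1.83 -1.25 5.63; 0 -0.0388 0.0022 0.0092 -1.83 -1.25 5.63; 0 -0.0382 0.0057 0.0101 -1.83 -1.25 5.63; 0 -0.0372 0.0091 0.0112 -1.83 -1.25 5.63; 0 -0.0359 0.0123 0.0123 -1.83 -1.25 5.63; 0 -0.0343 0.0153 0.0135 -1.83 -1.25 5.63
```

Request:
carry_out:
  increments: "0 -0.033 -0.022 0.005 -1.8 -1.2 5.6; 0 -0.035 -0.019 0.005 -1.8 -1.2 5.6; 0 -0.036 -0.015 0.005 -1.8 -1.2 5.6; 0 -0.0375 -0.012 0.006 -1.8 -1.2 5.6; 0 -0.038 -0.0085 0.006 -1.8 -1.2 5.6; 0 -0.039 -0.005 0.007 -1.8 -1.2 5.6; 0 -0.039 -0.001 0.008 -1.8 -1.2 5.6; 0 -0.039 0.002 0.009 -1.8 -1.2 5.6; 0 -0.038 0.006 0.009 -1.8 -1.2 5.6; 0 -0.037 0.009 0.010 -1.8 -1.2 5.6"
  force: 25

```text
time_s: 2.35
tool_pos: [0.4421, 0.3072, 0.2401]
tool_rot: [158.6, 1.3, 104.4]
force: [-0.8, 0.7, 0.5]
grip_width: 0.002
```

```bash
python3 - <<'E'
from plan import *
for n in('side','top'):
    p=read_camera(n); cv2.imwrite(f'pics/{n}1.png',p['img'])
print(insock(SL)); go(0,SL,[0,.046,.115])
E
```

```text
(array([-0.03796367,  0.1011645 ,  0.14794112]), array([ 3.59076325,  2.6103514 , -9.7176365 ]))
t 2.45 tcp [0.4432 0.3038 0.2392] -> [0.491  0.2549 0.2237]
2
0 -0.0294 0.0129 0.0142 -1.80 -1.31 4.86; 0 -0.0279 0.0149 0.0153 -1.80 -1.31 4.86
```

View pics/side1.png

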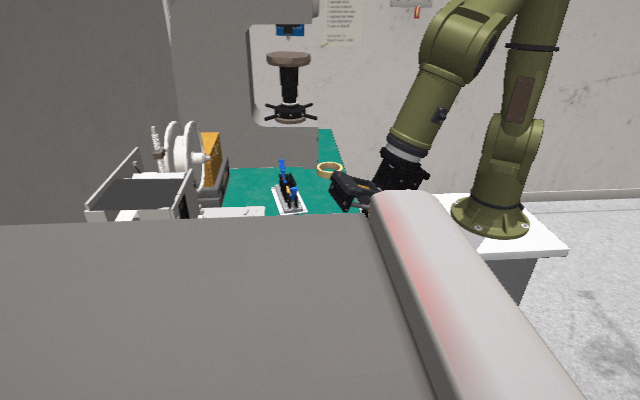

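View pics/top1.png

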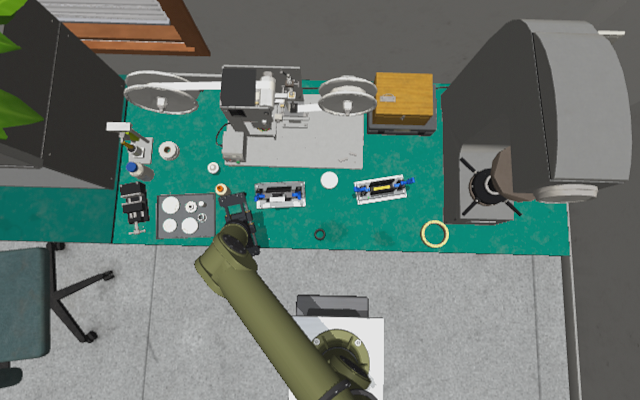

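The gripper is now just left of the sloped dock, at about (240,215) in the top view. The side view of that dock is blocked by fixed furniture.

Request:
carry_out:
  increments: "0 -0.029 0.013 0.014 -1.8 -1.3 4.9; 0 -0.028 0.015 0.015 -1.8 -1.3 4.9; 0 0 0 0 0 0 0"

```text
time_s: 2.82
tool_pos: [0.4915, 0.2557, 0.2249]
tool_rot: [154.9, -0.2, 94.0]
force: [-0.2, 0.1, 0.4]
grip_width: 0.0004
```

```bash
python3 - <<'E'
from plan import *
p=read_camera('top'); crop(p['img'],220,160,320,230,8,'pics/t2.png')
print(insock(SL)); go(0,SL,[0,.046,.052])
# predicted fingertip pixel
P,Rt,o=cur(); print(proj(p,P+Rt[:,2]*.07), proj(p,P))
E
```

```text
(array([0.00101689, 0.04871391, 0.11643627]), array([-0.15325853,  0.23852803,  0.13456616]))
t 2.88 tcp [0.4909 0.2573 0.2253] -> [0.5175 0.2568 0.1666]
2
0 -0.0013 -0.0005 0.0322 0.08 -0.12 -0.07; 0 -0.0013 -0.0005 0.0322 0.08 -0.12 -0.07
[[260.590822   201.77161657]] [[257.73852046 208.38663906]]
```

View pics/t2.png

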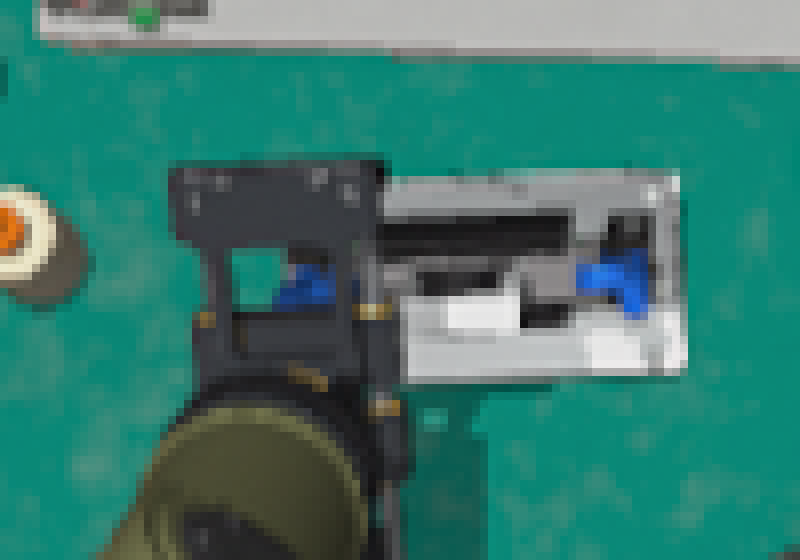

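Request:
carry_out:
  increments: "0 -0.0013 -0.0005 0.032 0 0 0; 0 -0.0013 -0.0005 0.032 0 0 0; 0 0 0 0 0 0 0"

```text
time_s: 3.25
tool_pos: [0.5164, 0.2633, 0.1683]
tool_rot: [154.7, -0.5, 94.8]
force: [0.1, -0.1, -0.0]
grip_width: 0.0006
```

```bash
python3 - <<'E'
from plan import *
print(insock(SL),cur()[2]['force']);
E
```

```text
(array([0.00044896, 0.05343722, 0.05380462]), array([-0.26616812,  0.69757975, -0.2971738 ])) [ 0.14886412 -0.11948851 -0.01670623]
```

Request:
carry_out:
  increments: "0 0.006 0 0.001 0 0 0; 0 0.006 0 0 0 0 0; 0 0.006 0 0 0 0 0; 0 0 0 0 0 0 0"

```text
time_s: 3.75
tool_pos: [0.5149, 0.2804, 0.1702]
tool_rot: [154.8, -0.3, 94.7]
force: [0.1, -1.1, -0.9]
grip_width: 0.0004
```

```bash
python3 - <<'E'
from plan import *
print(insock(SL),cur()[2]['force']);
E
```

```text
(array([0.00101202, 0.07026475, 0.05567796]), array([-0.22983371,  0.46165732, -0.31677519])) [ 0.12808257 -1.08378755 -0.93333908]
```

Request:
carry_out:
  increments: "0 0.006 0 0.001 0 0 0; 0 0.005 0 0.001 0 0 0; 0 0.003 0 0 0 0 0; 0 0 0 0 0 0 0"

```text
time_s: 4.25
tool_pos: [0.5146, 0.2931, 0.1694]
tool_rot: [154.8, -0.2, 94.5]
force: [-0.7, -3.4, 0.2]
grip_width: 0.0005
```

```bash
python3 - <<'E'
from plan import *
print(insock(SL),cur()[2]['force']);
p=read_camera('top'); crop(p['img'],220,160,320,230,8,'pics/t3.png')
E
```

```text
(array([0.00125794, 0.08280096, 0.05464255]), array([-0.20169997,  0.29884452, -0.23611543])) [-0.66042239 -3.4496614   0.18078345]
```

View pics/t3.png

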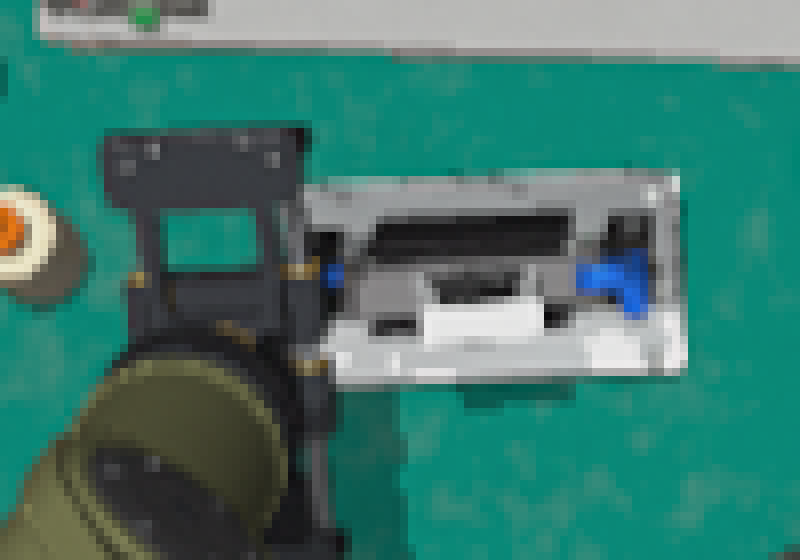

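Request:
carry_out:
  increments: "0 0.005 0 0 0 0 0; 0 0.002 0 0 0 0 0; 0 0 0 0 0 0 0"

```text
time_s: 4.68
tool_pos: [0.5146, 0.2963, 0.1695]
tool_rot: [154.9, 0.1, 94.3]
force: [-1.7, -3.3, 1.1]
grip_width: 0.0003
```

```bash
python3 - <<'E'
from plan import *
print(insock(SL),cur()[2]['force']);
E
```

```text
(array([0.00138514, 0.08548696, 0.05463809]), array([-0.09534947, -0.08080054, -0.10399823])) [-1.66978557 -3.26026775  1.11836989]
```

Request:
carry_out:
  increments: "0 -0.008 0 0 0 0 0; 0 -0.008 0 -0.03 0 0 0; 0 -0.02 0 -0.03 0 0 0; 0 -0.04 0 -0.005 0 0 0; 0 -0.04 0 0 0 0 0"

```text
time_s: 5.3
tool_pos: [0.4956, 0.1863, 0.233]
tool_rot: [154.3, -0.6, 95.2]
force: [0.3, -0.7, 0.7]
grip_width: 0.0002
```

```bash
python3 - <<'E'
from plan import *
print(insock(SL),cur()[2]['force']);
p=read_camera('top'); crop(p['img'],220,160,320,230,8,'pics/t4.png')
go(0,SL,[0,-.046,.12])
E
```

```text
(array([ 0.00435598, -0.02155333,  0.12364397]), array([-0.65279501,  0.9543583 , -0.66612695])) [ 0.28268077 -0.72521544  0.65794508]
t 5.35 tcp [0.4963 0.1802 0.2326] -> [0.4956 0.1629 0.2282]
1
0 -0.0172 -0.0038 0.0029 0.56 -0.69 0.34
```

View pics/t4.png

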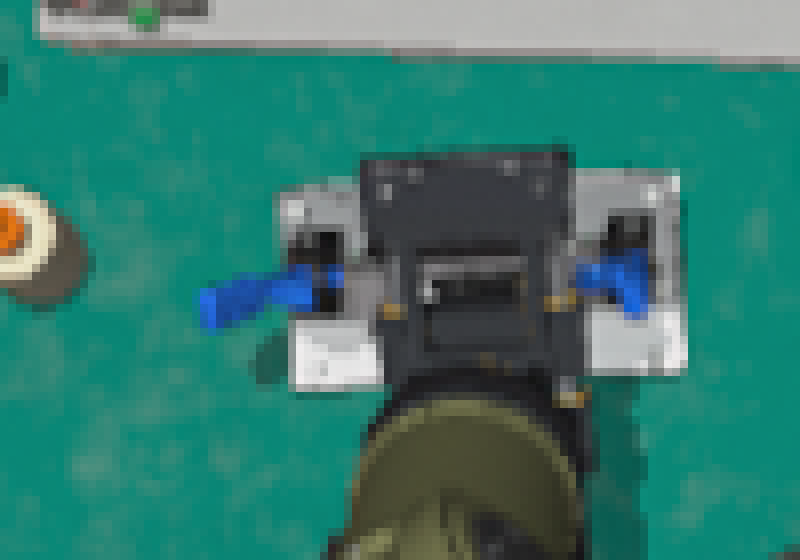

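The left lever is fully out, with its tip at about (247,199). Now the right lever.

Request:
carry_out:
  increments: "0 -0.016 -0.004 0.003 0.4 -0.7 0.5; 0 -0.002 0 0 0 0 0; 0 0 0 0.032 0 0 0; 0 0 0 0.03 0 0 0; 0 0 0 0 0 0 0"

```text
time_s: 5.98
tool_pos: [0.5244, 0.1679, 0.1745]
tool_rot: [154.4, -0.4, 94.3]
force: [0.8, -3.7, -1.5]
grip_width: 0.0003
```

```bash
python3 - <<'E'
from plan import *
print(insock(SL),cur()[2]['force']);
E
```

```text
(array([ 0.00445771, -0.04273847,  0.05903681]), array([-0.63180756,  0.37731492,  0.06500756])) [ 0.82027358 -3.73052503 -1.47417729]
```

Request:
carry_out:
  increments: "0 -0.006 -0.002 0.002 0.3 0 0; 0 -0.006 -0.002 0.001 0.3 0 0; 0 -0.006 0 0 0 0 0; 0 -0.006 0 0 0 0 0; 0 0 0 0 0 0 0"

```text
time_s: 6.6
tool_pos: [0.5234, 0.1476, 0.1725]
tool_rot: [154.8, -0.7, 94.7]
force: [0.4, 0.0, 0.8]
grip_width: 0.0006
```

```bash
python3 - <<'E'
from plan import *
print(insock(SL),cur()[2]['force']);
E
```

```text
(array([ 0.00088534, -0.06230339,  0.05823603]), array([-0.24496721,  0.85382642, -0.11992471])) [0.38390865 0.03761506 0.78444546]
```

Request:
carry_out:
  increments: "0 -0.007 0 0.001 0 0 0; 0 -0.007 0 0.001 0 0 0; 0 -0.006 0 0 0 0 0; 0 -0.004 0 0 0 0 0; 0 0 0 0 0 0 0"

```text
time_s: 7.22
tool_pos: [0.5264, 0.1272, 0.1721]
tool_rot: [154.5, -1.0, 95.0]
force: [-1.3, 1.8, 1.2]
grip_width: 0.0005
```

```bash
python3 - <<'E'
from plan import *
print(insock(SL),cur()[2]['force']);
E
```

```text
(array([ 0.00231087, -0.08229177,  0.05729999]), array([-0.45499775,  1.27911971, -0.25425818])) [-1.2706726   1.84979933  1.19554991]
```

Request:
carry_out:
  increments: "0 -0.006 0 0 0 -0.5 0; 0 -0.005 0 0 0 -0.5 0; 0 -0.003 0 0 0 0 0; 0 0 0 0 0 0 0"

```text
time_s: 7.72
tool_pos: [0.5273, 0.1204, 0.1736]
tool_rot: [154.3, -0.5, 95.0]
force: [-1.3, 2.1, 1.3]
grip_width: 0.0004
```

```bash
python3 - <<'E'
from plan import *
print(insock(SL),cur()[2]['force']);
E
```

```text
(array([ 0.00356253, -0.08973551,  0.05851063]), array([-0.68044485,  0.82045027, -0.47822371])) [-1.25101511  2.11597756  1.2582621 ]
```

Request:
carry_out:
  increments: "0 0.008 0 0 0 0 0; 0 0.008 -0.003 -0.03 0.5 -0.8 0.5; 0.5 0.02 0 -0.03 0 0 0; 0.5 0.03 0 -0.005 0 0 0; 0.5 0.02 0 0 0 0 0; 0.5 0 0 0 0 0 0"

```text
time_s: 8.48
tool_pos: [0.4911, 0.1989, 0.2312]
tool_rot: [155.0, 0.5, 93.5]
force: [0.2, 0.1, -0.2]
grip_width: 0.0327
```

```bash
python3 - <<'E'
from plan import *
print(insock(SL),cur()[2]['force'],cur()[2]['grip_width']);
p=read_camera('top'); crop(p['img'],220,160,320,230,8,'pics/t5.png')
go(.5,SL,[0,0,.09],ext=.051)
E
```

```text
(array([-0.00038364, -0.01079442,  0.12350622]), array([-0.03316233, -0.76695156,  0.38901278])) [ 0.15633517  0.1231047  -0.19888622] 0.03267022149340116
t 8.53 tcp [0.4912 0.1977 0.231 ] -> [0.5129 0.2103 0.1838]
2
0.5 0.0059 0.0002 0.0261 0.00 0.41 -0.23; 0.5 0.0057 0.0002 0.0261 0.00 0.41 -0.23
```

View pics/t5.png

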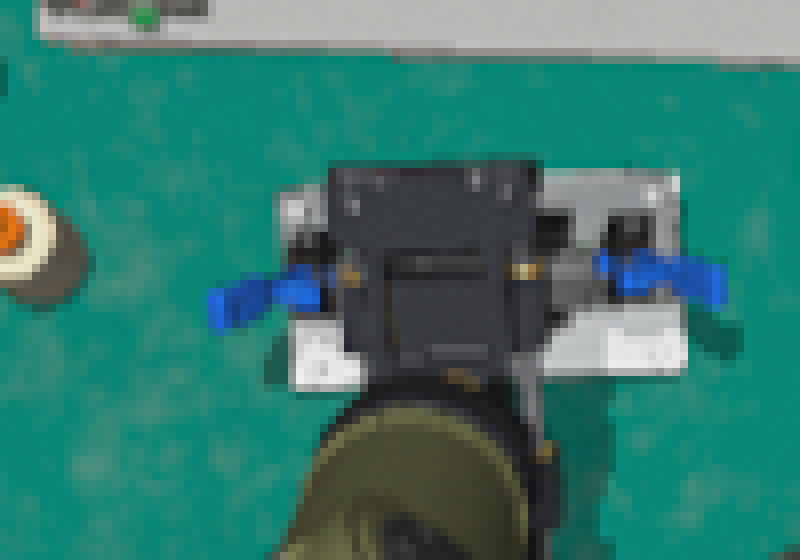

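```bash
python3 - <<'E'
from fit import *
D=dock(.5723,.2147,np.radians(4.2),.056,np.radians(25))
for th in(.4,.5,.6):
  for sg in(1,-1): print(th,sg,[((proj(t,W(D,tip(sg,th,xo,.0045)))[0]+.5-[220,160])*8).round(0).tolist() for xo in(-.009,.009)])
E
```

```text
0.4 1 [[223.0, 333.0], [219.0, 291.0]]
0.4 -1 [[704.0, 311.0], [702.0, 269.0]]
0.5 1 [[211.0, 331.0], [207.0, 289.0]]
0.5 -1 [[718.0, 308.0], [716.0, 267.0]]
0.6 1 [[200.0, 329.0], [196.0, 287.0]]
0.6 -1 [[731.0, 305.0], [729.0, 264.0]]
```

Request:
carry_out:
  increments: "0.5 0.006 0 0.02 0 0.4 -0.2; 0.5 0.005 0 0.02 0 0.4 -0.2; 0.5 0 0 0.014 0 0 0; 0.5 0 0 0.006 0 0 0; 0.5 0 0 0 0 0 0"

```text
time_s: 9.15
tool_pos: [0.518, 0.2028, 0.1741]
tool_rot: [155.1, 0.2, 93.6]
force: [-0.1, 0.6, 0.8]
grip_width: 0.0436
```

```bash
python3 - <<'E'
from plan import *
print(insock(SL,.051),cur()[2]['force'],cur()[2]['grip_width']);
p=read_camera('top'); crop(p['img'],220,160,320,230,8,'pics/t6.png')
go(.5,SL,[0,0,.078],ext=.051)
E
```

```text
(array([-3.21576532e-06, -8.28729287e-03,  7.93158040e-02]), array([ 0.08355395, -0.44513423,  0.44561266])) [-0.05851534  0.56724155  0.84831152] 0.04362141407307401
t 9.2 tcp [0.518  0.2029 0.1745] -> [0.5179 0.2107 0.1729]
1
0.5 0.0078 -0.0003 0.0015 -0.06 0.43 -0.44
```

View pics/t6.png

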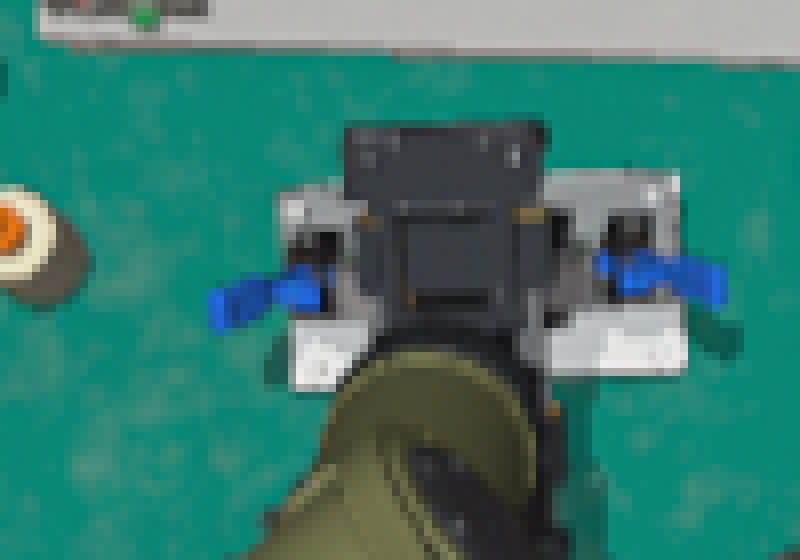

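The hand straddles the grip, and both levers are still out with tips at about (247,198) and (310,195). I'll centre it and close.

Request:
carry_out:
  increments: "0.5 0.008 0 0.0015 0 0.4 -0.4; 0.5 0.001 0 0 0 0 0; 0 0 0 0 0 0 0; 0 0 0 0 0 0 0; 0 0 0 0 0 0 0; 0 0 0 0 0 0 0"
  force: 30

```text
time_s: 9.95
tool_pos: [0.5171, 0.2133, 0.1738]
tool_rot: [155.1, -0.1, 94.2]
force: [-2.5, -0.2, 0.9]
grip_width: 0.0159
```

```bash
python3 - <<'E'
from plan import *
print(insock(SL,.051),cur()[2]['force'],cur()[2]['grip_width'],cur()[2]['wrist_torque']);
E
```

```text
(array([-0.00028607,  0.00266791,  0.079076  ]), array([ 0.0949174 ,  0.07685185, -0.00524559])) [-2.54476108 -0.24678338  0.85146902] 0.01590652494290962 [-0.20308507  0.88064163 -0.03103542]
```

Request:
carry_out:
  increments: "0 0 0 -0.012 0 0 0; 0 0 0 -0.02 0 0 0; 0 0 0 -0.025 0 0 0; 0 0 0 -0.03 0 0 0; 0 0 0 -0.02 0 0 0; 0 0 0 0 0 0 0"

```text
time_s: 10.7
tool_pos: [0.4693, 0.2079, 0.2746]
tool_rot: [155.2, -0.0, 94.1]
force: [-0.0, 0.1, -2.3]
grip_width: 0.0157
```

```bash
python3 - <<'E'
from plan import *
print(insock(SL,.051),cur()[2]['force'],cur()[2]['grip_width'],cur()[2]['wrist_torque']);
P,Rt,o=cur(); print(P)
go(0,UP,[0,0,.064+.085],ext=.051)
for n in('side','top'):
    p=read_camera(n); cv2.imwrite(f'pics/{n}7.png',p['img'])
crop(p['img'],220,160,320,230,8,'pics/t7.png')
E
```

```text
(array([-0.00129077,  0.00070339,  0.19076404]), array([ 0.18850946, -0.02982314,  0.09035926])) [-0.03600838  0.11421212 -2.25759238] 0.015709782502194656 [-0.15869572  0.75207337 -0.02269772]
[0.46933215 0.20787029 0.2746378 ]
t 10.7 tcp [0.4693 0.2079 0.2746] -> [ 0.602 -0.144  0.234]
10
0 -0.0360 0.0080 0.0082 2.48 0.13 -0.61; 0 -0.0362 0.0080 0.0077 2.48 0.13 -0.61; 0 -0.0363 0.0079 0.0073 2.48 0.13 -0.61; 0 -0.0364 0.0078 0.0069 2.48 0.13 -0.61; 0 -0.0365 0.0077 0.0065 2.48 0.13 -0.61; 0 -0.0365 0.0076 0.0061 2.48 0.13 -0.61; 0 -0.0366 0.0075 0.0056 2.48 0.13 -0.61; 0 -0.0367 0.0073 0.0052 2.48 0.13 -0.61; 0 -0.0368 0.0072 0.0048 2.48 0.13 -0.61; 0 -0.0369 0.0070 0.0044 2.48 0.13 -0.61
```

View pics/t7.png

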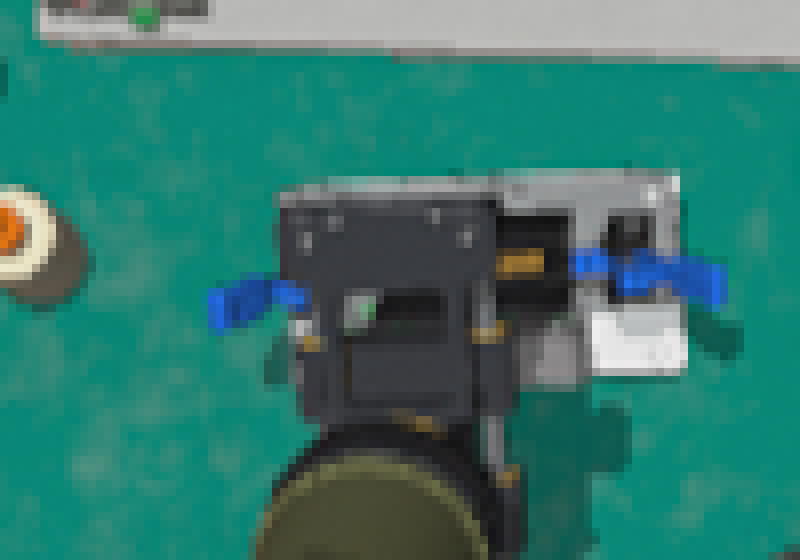

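View pics/side7.png

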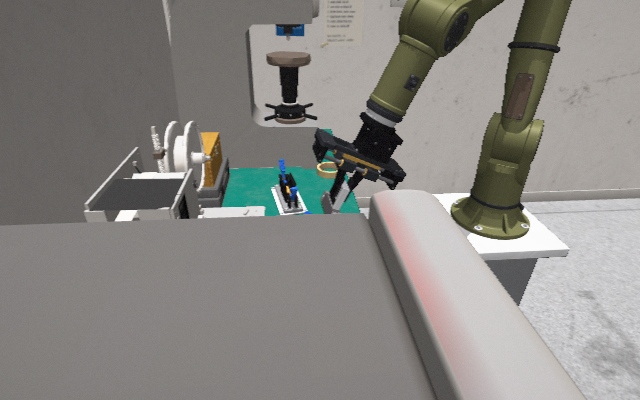

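```bash
python3 - <<'E'
from plan import *
go(0,UP,[0,0,.200],ext=.051)
E
```

```text
t 10.8 tcp [0.469  0.2073 0.2725] -> [ 0.602 -0.144  0.285]
10
0 -0.0360 0.0103 0.0034 2.46 0.15 -0.61; 0 -0.0361 0.0100 0.0029 2.46 0.15 -0.61; 0 -0.0362 0.0098 0.0024 2.46 0.15 -0.61; 0 -0.0363 0.0095 0.0019 2.46 0.15 -0.61; 0 -0.0364 0.0091 0.0014 2.46 0.15 -0.61; 0 -0.0365 0.0088 0.0009 2.46 0.15 -0.61; 0 -0.0366 0.0084 0.0004 2.46 0.15 -0.61; 0 -0.0367 0.0081 -0.0000 2.46 0.15 -0.61; 0 -0.0368 0.0077 -0.0004 2.46 0.15 -0.61; 0 -0.0369 0.0072 -0.0009 2.46 0.15 -0.61
```

Request:
carry_out:
  increments: "0 -0.036 0.010 0.003 2.4 0.1 -0.6; 0 -0.036 0.010 0.003 2.4 0.1 -0.6; 0 -0.036 0.010 0.002 2.4 0.1 -0.6; 0 -0.036 0.010 0.002 2.4 0.1 -0.6; 0 -0.036 0.009 0.001 2.4 0.1 -0.6; 0 -0.036 0.009 0.001 2.4 0.1 -0.6; 0 -0.036 0.008 0 2.4 0.1 -0.6; 0 -0.037 0.008 0 2.4 0.1 -0.6; 0 -0.03 0.006 0 2.4 0.1 -0.6; 0 -0.02 0.004 0 2 0 -0.6; 0 0 0 0 0 0 0"

```text
time_s: 12.18
tool_pos: [0.5944, -0.134, 0.2731]
tool_rot: [-179.2, 1.4, 100.3]
force: [0.6, 0.3, -2.7]
grip_width: 0.0159
```

```bash
python3 - <<'E'
from plan import *
go(0,UP,[0,0,.155],ext=.051)
print(insock(UP,.051),cur()[2]['wrist_torque'],cur()[2]['grip_width'])
for n in('side','top'):
    p=read_camera(n); cv2.imwrite(f'pics/{n}8.png',p['img'])
    if n=='side': crop(p['img'],240,60,380,220,5,'pics/s8.png')
E
```

```text
t 12.18 tcp [ 0.5944 -0.134   0.2731] -> [ 0.602 -0.144  0.24 ]
1
0 -0.0104 0.0062 0.0333 -0.80 1.42 -0.00
(array([-0.00641869,  0.00996734,  0.1881415 ]), array([ 0.79657566, -1.41755427,  0.00141823])) [-0.05396763 -0.00352247  0.00146389] 0.015862489017189587
```

View pics/s8.png

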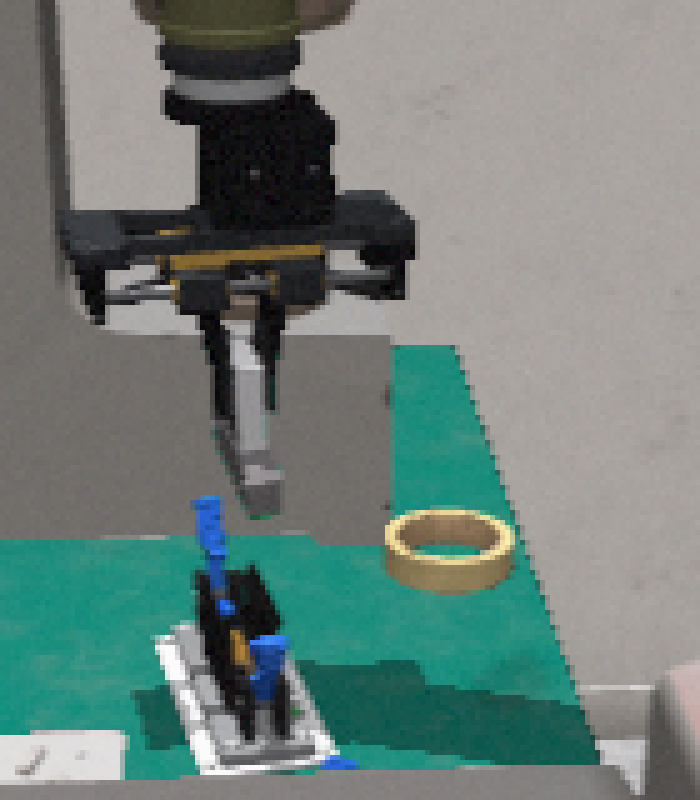

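View pics/top8.png

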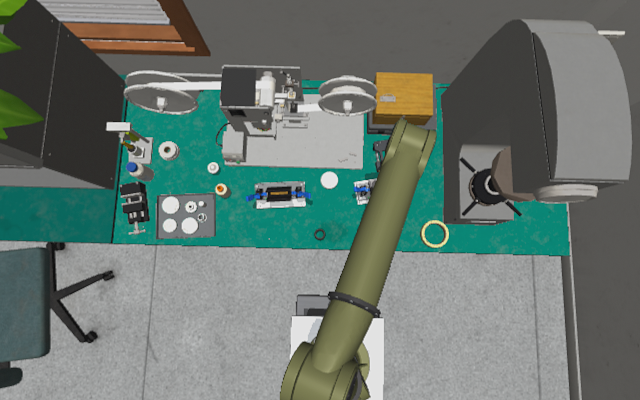

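```bash
cat > ov.py <<'E'
from plan import *
def box(x0,x1,y0,y1,z0,z1): return np.array([[x,y,z] for x in(x0,x1) for y in(y0,y1) for z in(z0,z1)])
ED=[(0,1),(2,3),(4,5),(6,7),(0,2),(1,3),(4,6),(5,7),(0,4),(1,5),(2,6),(3,7)]
def draw(img,p,P,x0,y0,k,c):
    q=((proj(p,P)+.5-[x0,y0])*k).round().astype(int)
    for a,b in ED: cv2.line(img,tuple(map(int,q[a])),tuple(map(int,q[b])),c,1)
def lev(d,sg,th):
    Rm,o=frame(d); L=[]
    for xo in(-.009,.009):
        for yo in(-.0045,.0045):
            for r in(.033,.065): L.append([xo,sg*(.07+r*np.sin(th)+yo*np.cos(th)),.008+r*np.cos(th)-yo*np.sin(th)])
    return np.array(L)@Rm.T+o
def inb(d,B): Rm,o=frame(d); return B@Rm.T+o
def held(zoff=.003,yoff=.0):
    P,Rt,o=cur(); g=P+Rt[:,2]*.051
    Rm=Rt@FLIP  # module axes: cols x,y,z
    f=lambda B:(B-[0,yoff,-zoff])@Rm.T+g   # B in module-origin frame; grasp is zoff above origin
    return f(box(-.01,.01,-.055,.055,-.064,-.034)),f(box(-.008,.008,-.025,.025,-.034,.018))
E
python3 - <<'E'
from ov import *
p=read_camera('side'); x0,y0,k=268,118,8
im=cv2.resize(p['img'][y0:y0+98,x0:x0+50],None,fx=k,fy=k,interpolation=cv2.INTER_NEAREST); raw=im.copy()
for b in held(): draw(im,p,b,x0,y0,k,(0,0,255))
draw(im,p,inb(UP,box(-.0115,.0115,-.0575,.0575,0,.043)),x0,y0,k,(0,255,255))
draw(im,p,lev(UP,1,.53),x0,y0,k,(0,255,0));draw(im,p,lev(UP,-1,.5),x0,y0,k,(0,255,0))
im=cv2.resize(np.hstack([raw,im]),None,fx=.76,fy=.76,interpolation=cv2.INTER_AREA)
cv2.imwrite('pics/ov1.png',im); print(im.shape)
E
```

```text
(596, 608, 3)
```

View pics/ov1.png

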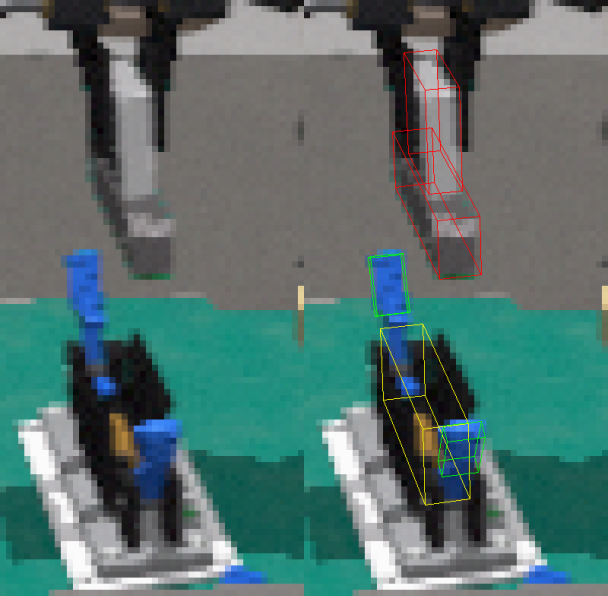

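The overlay matches within about 0.6 px. The held module appears roughly 1 mm further toward +x than predicted, so the dock is really about 1 mm toward -x. I'll correct that and come down to just above the mouth.

```bash
echo '{"UP":{"x":0.6008,"y":-0.144,"yaw":10.3}}' > docks.json; python3 - <<'E'
from plan import *
go(0,UP,[0,0,.124],ext=.051,n=2)
E
```

```text
t 12.32 tcp [ 0.5939 -0.1309  0.2737] -> [ 0.6008 -0.144   0.209 ]
2
0 -0.0064 0.0026 0.0325 -0.35 0.60 0.11; 0 -0.0067 0.0024 0.0324 -0.35 0.60 0.11
```

Request:
carry_out:
  increments: "0 -0.0065 0.0025 0.016 -0.35 0.6 0.1; 0 -0.0065 0.0025 0.016 -0.35 0.6 0.1; 0 0 0 0.016 0 0 0; 0 0 0 0.012 0 0 0; 0 0 0 0 0 0 0"

```text
time_s: 12.95
tool_pos: [0.6002, -0.141, 0.2083]
tool_rot: [180.0, -0.3, 100.5]
force: [0.5, 0.3, -2.4]
grip_width: 0.0158
```

```bash
cat > look.py <<'E'
from ov import *
def look(name,x0=268,y0=118,k=8,h=98,w=50,held_=True,thl=.53,thr=.5):
    p=read_camera('side')
    im=cv2.resize(p['img'][y0:y0+h,x0:x0+w],None,fx=k,fy=k,interpolation=cv2.INTER_NEAREST); raw=im.copy()
    if held_:
        for b in held(): draw(im,p,b,x0,y0,k,(0,0,255))
    draw(im,p,inb(UP,box(-.0115,.0115,-.0575,.0575,0,.043)),x0,y0,k,(0,255,255))
    draw(im,p,lev(UP,1,thl),x0,y0,k,(0,255,0));draw(im,p,lev(UP,-1,thr),x0,y0,k,(0,255,0))
    im=np.hstack([raw,im]); s=min(1,600/im.shape[0],800/im.shape[1])
    cv2.imwrite('pics/'+name,cv2.resize(im,None,fx=s,fy=s,interpolation=cv2.INTER_AREA))
E
python3 - <<'E'
from look import *
print(insock(UP,.051),cur()[2]['force'])
look('ov2.png',x0=265,y0=140,h=76,w=50,k=8)
go(0,UP,[0,0,.124],ext=.051)
E
```

```text
(array([-2.25143354e-05,  3.24160246e-03,  1.23294149e-01]), array([-0.00323675,  0.25223228, -0.17750729])) [ 0.46593817  0.28609394 -2.43019407]
t 13.0 tcp [ 0.6006 -0.1411  0.209 ] -> [ 0.6008 -0.144   0.209 ]
1
0 -0.0029 -0.0003 -0.0001 0.06 -0.24 0.18
```

View pics/ov2.png

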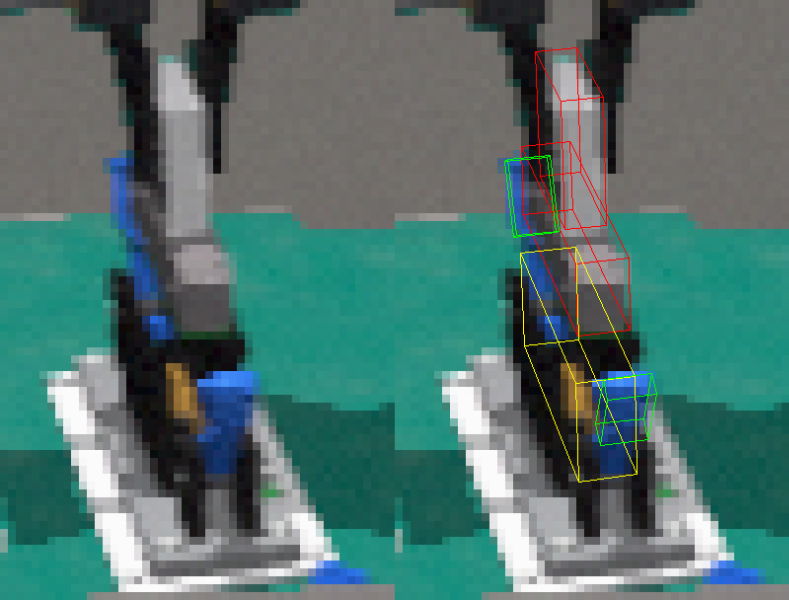

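Request:
carry_out:
  increments: "0 -0.003 0 0.004 0 -0.2 0.2; 0 -0.001 0 0.006 0 0 0; 0 0 0 0.005 0 0 0; 0 0 0 0.003 0 0 0; 0 0 0 0 0 0 0"

```text
time_s: 13.62
tool_pos: [0.6024, -0.1452, 0.1912]
tool_rot: [179.8, 0.0, 100.3]
force: [0.3, -0.0, -2.8]
grip_width: 0.0154
```

```bash
python3 - <<'E'
from look import *
print(insock(UP,.051),cur()[2]['force'],cur()[2]['wrist_torque'])
look('ov3.png',x0=265,y0=140,h=76,w=50,k=8)
E
```

```text
(array([ 0.00149811, -0.00149566,  0.10617696]), array([-0.2126785 , -0.01592175, -0.00533681])) [ 0.25204928 -0.01787536 -2.81225707] [-0.03647177  0.03947903 -0.02058054]
```

View pics/ov3.png

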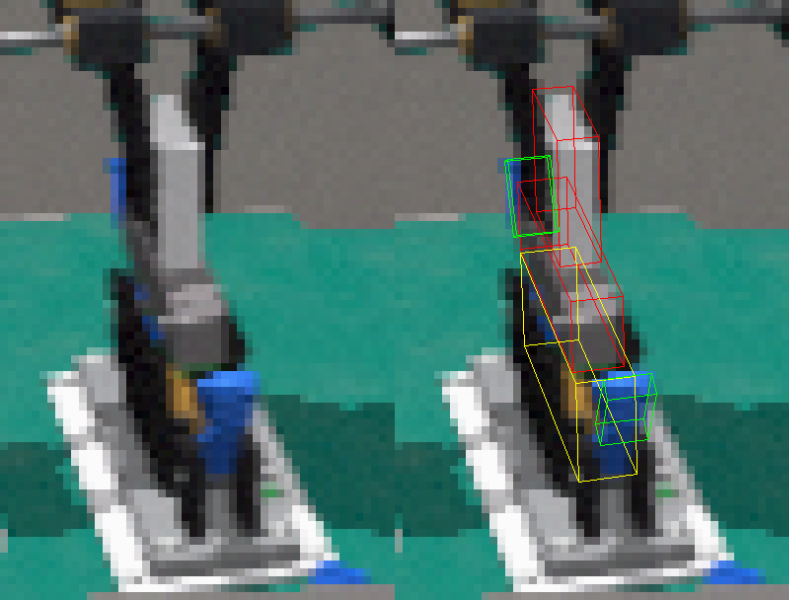

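Request:
carry_out:
  increments: "0 0.0015 -0.001 0.003 0 0 0; 0 0 0 0.003 0 0 0; 0 0 0 0.003 0 0 0; 0 0 0 0 0 0 0"

```text
time_s: 14.18
tool_pos: [0.6013, -0.1437, 0.182]
tool_rot: [179.7, 0.0, 100.3]
force: [-1.0, 0.1, -2.1]
grip_width: 0.0158
```

```bash
python3 - <<'E'
from look import *
print(insock(UP,.051),cur()[2]['force'],cur()[2]['wrist_torque'])
look('ov4.png',x0=265,y0=140,h=76,w=50,k=8)
E
```

```text
(array([0.00075295, 0.00018594, 0.09697346]), array([-0.25448117, -0.01877626, -0.02076025])) [-1.00193434  0.08973772 -2.12618468] [-0.12691478  0.0267266  -0.04876706]
```

View pics/ov4.png

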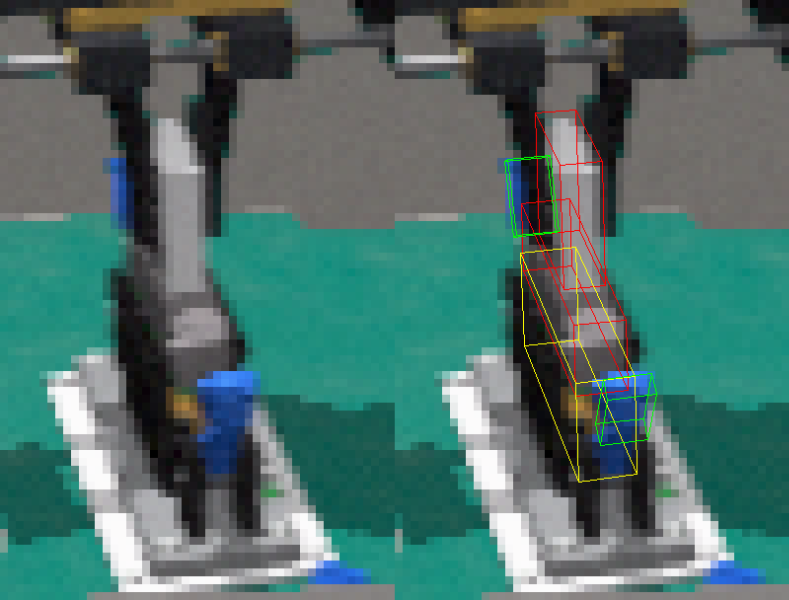

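Request:
carry_out:
  increments: "0 0 -0.001 0.004 0.2 0 0; 0 0 0 0.004 0 0 0; 0 0 0 0.003 0 0 0; 0 0 0 0 0 0 0"

```text
time_s: 14.72
tool_pos: [0.6004, -0.144, 0.1703]
tool_rot: [179.9, 0.0, 100.3]
force: [-1.4, -0.7, -1.8]
grip_width: 0.0158
```

```bash
python3 - <<'E'
from look import *
print(insock(UP,.051),cur()[2]['force'],cur()[2]['wrist_torque'])
E
```

```text
(array([-3.94821247e-04,  6.92994679e-06,  8.53219988e-02]), array([-0.05203838, -0.03052183, -0.01564396])) [-1.39432218 -0.74273098 -1.82897194] [-0.09346272  0.02390338  0.03241966]
```

Going well, with low forces. Now the last few millimetres to the feet.

Request:
carry_out:
  increments: "0 0 -0.0003 0.003 0 0 0; 0 0 0 0.002 0 0 0; 0 0 0 0 0 0 0"

```text
time_s: 15.1
tool_pos: [0.6002, -0.1437, 0.1651]
tool_rot: [179.9, 0.0, 100.3]
force: [0.2, -0.1, -2.5]
grip_width: 0.0159
```

```bash
python3 - <<'E'
from look import *
print(insock(UP,.051),cur()[2]['force'],cur()[2]['wrist_torque'])
E
```

```text
(array([-0.00043025,  0.00034947,  0.08014655]), array([-0.07479338, -0.00622207, -0.0332968 ])) [ 0.16344038 -0.11937381 -2.46715924] [-0.00933039 -0.01006154  0.00445625]
```

Request:
carry_out:
  increments: "0 0 0 0.002 0 0 0; 0 0 0 0.001 0 0 0; 0 0 0 0 0 0 0"

```text
time_s: 15.48
tool_pos: [0.6005, -0.144, 0.1629]
tool_rot: [179.9, -0.0, 100.3]
force: [-0.9, 0.5, -0.9]
grip_width: 0.016
```

```bash
python3 - <<'E'
from look import *
print(insock(UP,.051),cur()[2]['force'],cur()[2]['wrist_torque'])
look('ov5.png',x0=265,y0=140,h=76,w=50,k=8)
E
```

```text
(array([-0.00022873,  0.00011076,  0.07787459]), array([-0.11520356,  0.00592418, -0.02104795])) [-0.88363833  0.45705615 -0.90699578] [ 0.19925353  0.2769573  -0.01981448]
```

View pics/ov5.png

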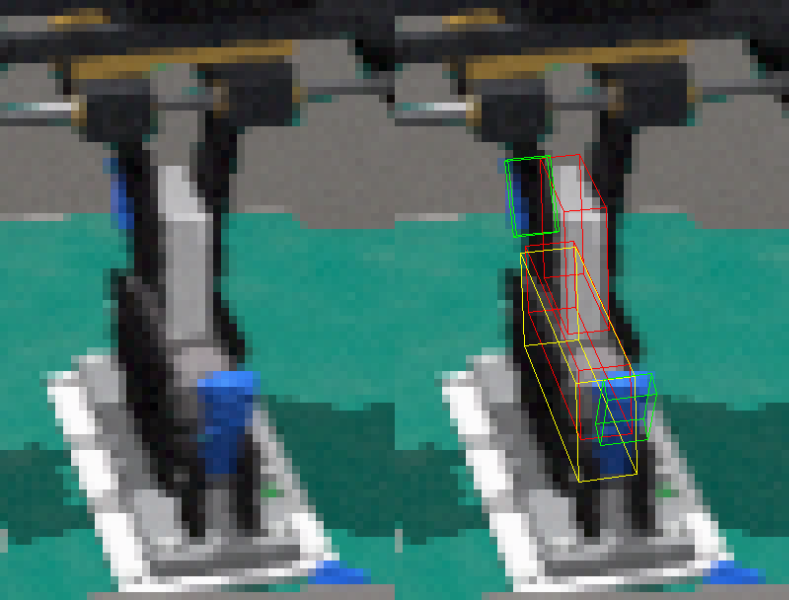

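Request:
carry_out:
  increments: "0 0 0 0.001 0 0 0; 0 0 0 0 0 0 0"

```text
time_s: 15.78
tool_pos: [0.6005, -0.1443, 0.1625]
tool_rot: [179.9, -0.0, 100.3]
force: [-0.8, 0.4, 0.8]
grip_width: 0.0159
```

```bash
python3 - <<'E'
from look import *
print(insock(UP,.051),cur()[2]['force'],cur()[2]['wrist_torque'])
E
```

```text
(array([-0.00022987, -0.00021398,  0.07754059]), array([-0.13323315,  0.00014025, -0.0189401 ])) [-0.77221957  0.36178556  0.75871825] [0.28052461 0.44921691 0.08714344]
```

Supported on the feet. Releasing.

Request:
carry_out:
  increments: "0.35 0 0 0 0 0 0; 0.45 0 0 0 0 0 0; 0.45 0 0 0 0 0 0; 0.45 0 0 0 0 0 0; 0.45 0 0 -0.02 0 0 0; 0.45 0 0 -0.035 0 0 0; 0.45 0 0 -0.03 0 0 0; 0 0 0 0 0 0 0"

```text
time_s: 16.77
tool_pos: [0.6013, -0.1452, 0.2538]
tool_rot: [179.6, 0.2, 100.3]
force: [0.3, -0.2, -0.5]
grip_width: 0.0346
```

```bash
python3 - <<'E'
from look import *
print(insock(UP,.051),cur()[2]['force'],cur()[2]['wrist_torque'])
look('ov6.png',x0=265,y0=140,h=76,w=50,k=8,held_=False)
E
```

```text
(array([ 0.0006458 , -0.00141137,  0.16876133]), array([-0.36361522, -0.16377905,  0.03078539])) [ 0.32083482 -0.19716467 -0.51525223] [-0.10605065  0.05682678 -0.01669595]
```

View pics/ov6.png

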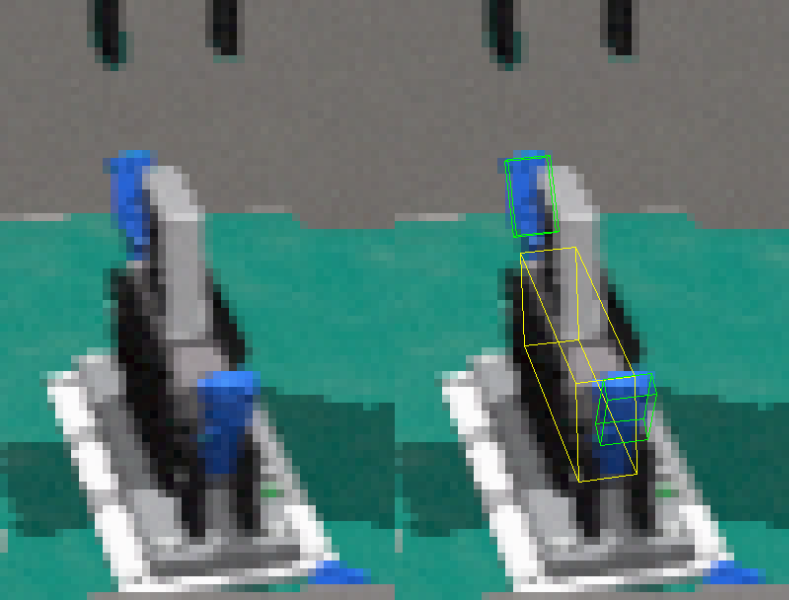

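The module stands free on the open feet, with its grip at about (289,165). Next I'll swing the upright dock's left lever partly in from outside.

```bash
python3 - <<'E'
from plan import *
go(0,UP,[0,.135,.14],n=4)
E
```

```text
t 16.82 tcp [ 0.6007 -0.1449  0.2523] -> [ 0.5767 -0.0112  0.244 ]
4
0 0.0340 0.0000 0.0020 0.06 0.03 -0.01; 0 0.0340 0.0000 0.0020 0.06 0.03 -0.01; 0 0.0340 0.0000 0.0020 0.06 0.03 -0.01; 0 0.0340 0.0001 0.0021 0.06 0.03 -0.01
```

Request:
carry_out:
  increments: "0 0.034 0 0.002 0 0 0; 0 0.034 0 0.002 0 0 0; 0 0.034 0 0.002 0 0 0; 0 0.034 0 0.002 0 0 0; 0 0 0 0.02 0 0 0; 0 0 0 0.03 0 0 0; 0 0 0 0.03 0 0 0; 0 0 0 0.01 0 0 0; 0 0 0 0 0 0 0"

```text
time_s: 17.95
tool_pos: [0.5714, -0.0061, 0.1457]
tool_rot: [-179.7, 0.1, 100.3]
force: [0.2, -0.7, 0.2]
grip_width: 0.0006
```

```bash
python3 - <<'E'
from look import *
print(insock(UP),cur()[2]['force'])
look('ov7.png',x0=265,y0=140,h=76,w=50,k=8,held_=False)
go(0,UP,[0,.128,.048],n=1)
E
```

```text
(array([-0.00461881,  0.14081012,  0.04168088]), array([ 0.31599803, -0.06916366,  0.02939901])) [ 0.20398105 -0.74916654  0.17622072]
t 18.0 tcp [ 0.5717 -0.0061  0.1462] -> [ 0.5779 -0.0181  0.152 ]
1
0 -0.0129 0.0039 -0.0058 -0.27 0.07 -0.02
```

View pics/ov7.png

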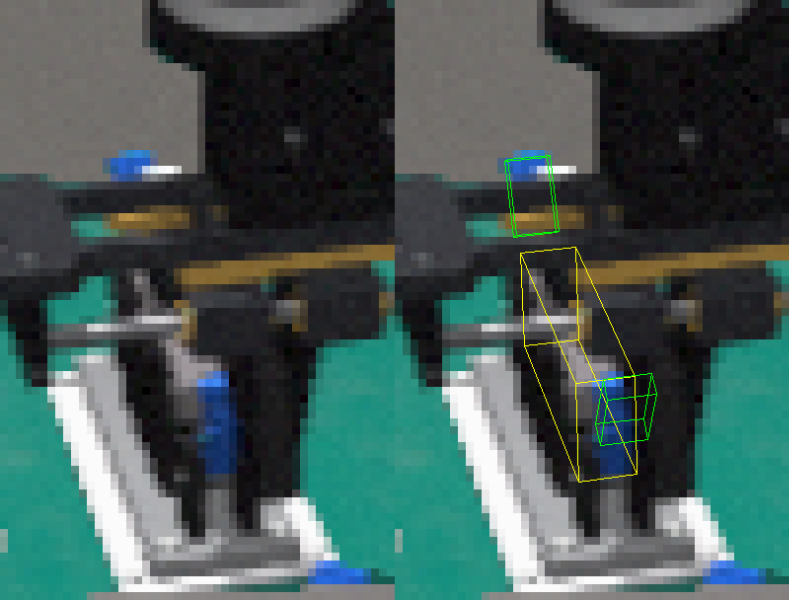

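Request:
carry_out:
  increments: "0 -0.008 0.004 -0.004 -0.3 0 0; 0 -0.009 0 0 0 0 0; 0 -0.008 0 0 0 0 0; 0 -0.007 0 0 0 0 0; 0 -0.005 0 0 0 0 0; 0 0 0 0 0 0 0"

```text
time_s: 18.75
tool_pos: [0.5851, -0.0422, 0.1541]
tool_rot: [179.6, -0.2, 100.3]
force: [-0.7, 1.3, 0.8]
grip_width: 0.0007
```

```bash
python3 - <<'E'
from look import *
print(insock(UP),cur()[2]['force'])
look('ov8.png',x0=265,y0=140,h=76,w=50,k=8,held_=False,thl=.3)
E
```

```text
(array([0.00324783, 0.10315302, 0.05007823]), array([-0.39668372,  0.16997784, -0.01853713])) [-0.68124132  1.27912956  0.84495075]
```

View pics/ov8.png

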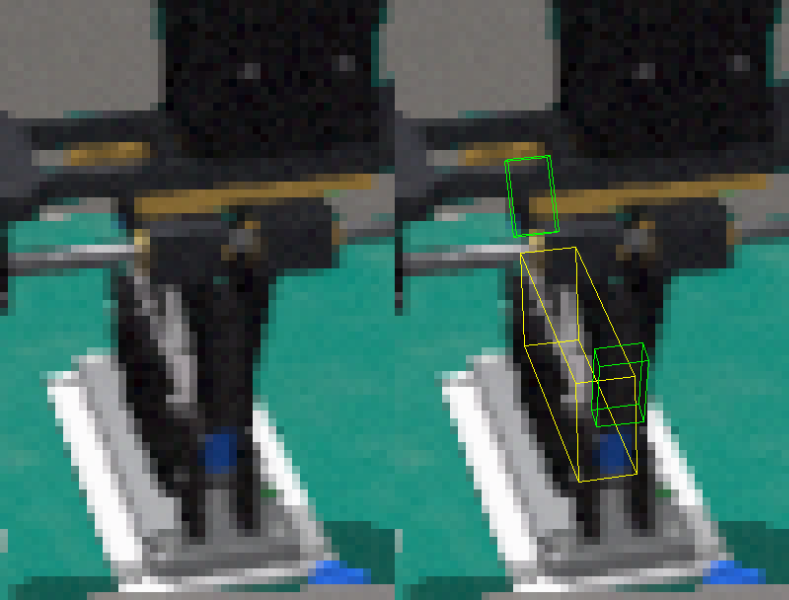

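Request:
carry_out:
  increments: "0 0.01 -0.002 0 0.2 0 0; 0 0.005 -0.001 -0.03 0 0 0; 0 0 0 -0.035 0 0 0; 0 -0.03 0 -0.025 0 0 0; 0 -0.045 0 0 0 0 0; 0 -0.045 0 0 0 0 0; 0 -0.045 0 0 0 0 0; 0 -0.045 0 0 0 0 0; 0 -0.03 0 0 0 0 0; 0 -0.015 0 0 0 0 0; 0 0 0 0 0 0 0"

```text
time_s: 20.18
tool_pos: [0.6245, -0.2827, 0.2441]
tool_rot: [-179.7, 0.4, 100.7]
force: [-0.7, 0.3, 0.2]
grip_width: 0.0002
```

```bash
python3 - <<'E'
from look import *
print(insock(UP),cur()[2]['force'])
look('ov9.png',x0=255,y0=130,h=90,w=70,k=6,held_=False,thl=.3)
go(0,UP,[0,-.138,.05],n=3)
p=read_camera('top'); cv2.imwrite('pics/top9.png',p['img'])
E
```

```text
(array([-0.00186424, -0.14117072,  0.14005637]), array([ 0.34034407, -0.36127526, -0.40795866])) [-0.7111734   0.26528868  0.21943252]
t 20.23 tcp [ 0.6248 -0.2816  0.244 ] -> [ 0.6255 -0.2798  0.154 ]
3
0 0.0007 0.0005 0.0300 -0.11 0.10 0.16; 0 0.0007 0.0005 0.0300 -0.11 0.10 0.16; 0 0.0006 0.0004 0.0300 -0.11 0.10 0.16
```

View pics/ov9.png

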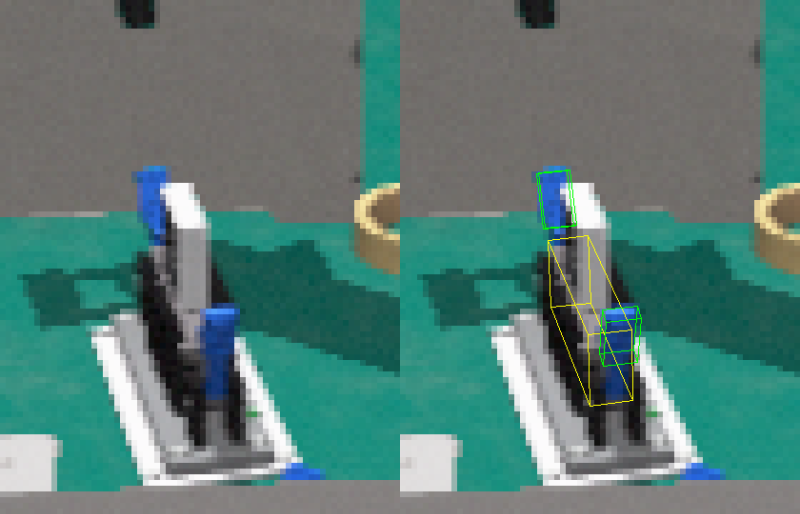

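View pics/top9.png

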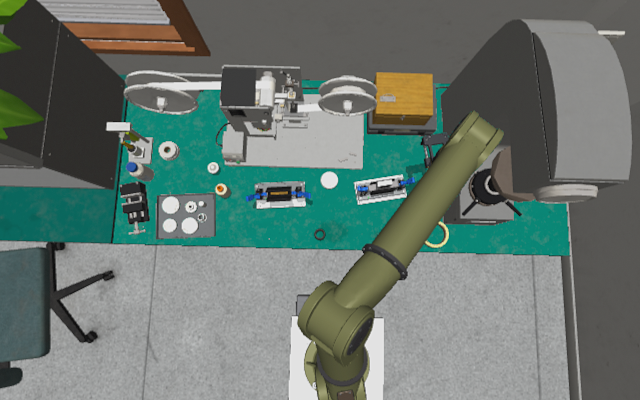

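Request:
carry_out:
  increments: "0 0.012 0 0.01 0 0 0.2; 0 0 0 0.03 0 0 0.2; 0 0 0 0.03 0 0 0; 0 0 0 0.018 0 0 0; 0 0 0 0 0 0 0"

```text
time_s: 20.9
tool_pos: [0.6242, -0.2575, 0.1523]
tool_rot: [-179.8, -0.0, 101.1]
force: [-0.4, -1.5, -0.4]
grip_width: 0.0006
```

```bash
python3 - <<'E'
from look import *
print(insock(UP),cur()[2]['force'])
look('ov10.png',x0=255,y0=130,h=90,w=70,k=6,held_=False,thl=.3)
E
```

```text
(array([ 0.00252945, -0.11588945,  0.04828207]), array([ 0.17502951,  0.01531582, -0.77365647])) [-0.43856721 -1.46896536 -0.43096049]
```

View pics/ov10.png

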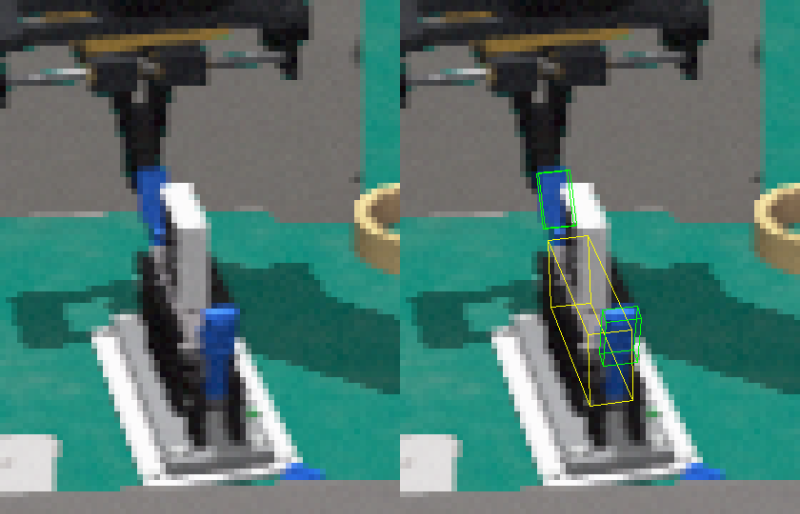

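Request:
carry_out:
  increments: "0 0.007 -0.0015 0 0 0 -0.4; 0 0.007 -0.001 0 0 0 -0.4; 0 0.006 0 0 0 0 0; 0 0.005 0 0 0 0 0; 0 0 0 0 0 0 0"

```text
time_s: 21.58
tool_pos: [0.6188, -0.2366, 0.1591]
tool_rot: [179.6, 0.5, 101.8]
force: [0.4, -2.4, 0.8]
grip_width: 0.0002
```

```bash
python3 - <<'E'
from look import *
print(insock(UP),cur()[2]['force'])
E
```

```text
(array([ 0.0016492 , -0.09495236,  0.05506328]), array([-0.36877105, -0.50857712, -1.48691528])) [ 0.40212926 -2.38889507  0.79690541]
```

Request:
carry_out:
  increments: "0 0.006 -0.0005 0.003 0.2 0.3 0.8; 0 0.005 -0.0005 0.003 0.2 0.2 0.7; 0 0.003 0 0 0 0 0; 0 0 0 0 0 0 0"

```text
time_s: 22.08
tool_pos: [0.6158, -0.2283, 0.1535]
tool_rot: [179.9, 0.6, 100.0]
force: [0.4, -2.6, 1.2]
grip_width: 0.0004
```

```bash
python3 - <<'E'
from look import *
print(insock(UP),cur()[2]['force'])
look('ov11.png',x0=255,y0=130,h=90,w=70,k=6,held_=False,thl=.3,thr=.05)
E
```

```text
(array([-0.00017487, -0.08639634,  0.04951316]), array([-0.10686466, -0.6410912 ,  0.34784704])) [ 0.43834258 -2.6366805   1.1781112 ]
```

View pics/ov11.png

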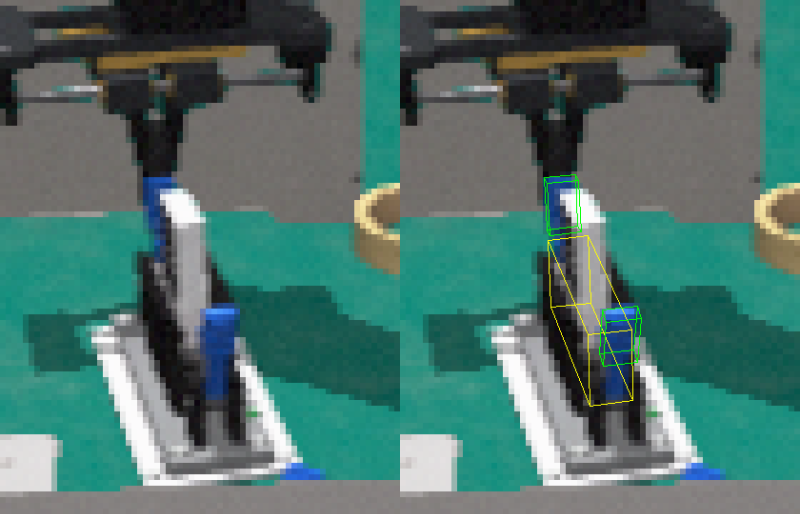

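Request:
carry_out:
  increments: "0 0.005 0 0 0 0.3 -0.2; 0 0.004 0 0 0 0 0; 0 0.003 0 0 0 0 0; 0 0 0 0 0 0 0"

```text
time_s: 22.62
tool_pos: [0.6151, -0.2275, 0.1536]
tool_rot: [179.6, 1.6, 99.7]
force: [0.1, -2.2, 1.2]
grip_width: 0.0002
```

```bash
python3 - <<'E'
from look import *
print(insock(UP),cur()[2]['force'])
E
```

```text
(array([-0.00033817, -0.08669363,  0.04961517]), array([-0.40230388, -1.6161986 ,  0.55337809])) [ 0.1478113  -2.17265128  1.21483933]
```

Request:
carry_out:
  increments: "0 0.009 0 0 0 1.2 -0.3; 0 0.01 0 0 0 1 0; 0 0 0 0 0 0 0"

```text
time_s: 23.0
tool_pos: [0.6131, -0.2284, 0.1543]
tool_rot: [179.2, 1.5, 99.4]
force: [-0.4, 0.8, -0.3]
grip_width: 0.0001
```

```bash
python3 - <<'E'
from look import *
print(insock(UP),cur()[2]['force'],cur()[2]['wrist_torque'])
look('ov12.png',x0=255,y0=130,h=90,w=70,k=6,held_=False,thl=.3,thr=.0)
E
```

```text
(array([-0.0019984 , -0.0870912 ,  0.05036922]), array([-0.82181563, -1.50368296,  0.91590459])) [-0.44224851  0.79833834 -0.29319748] [0.02143423 0.0222268  0.01785299]
```

View pics/ov12.png

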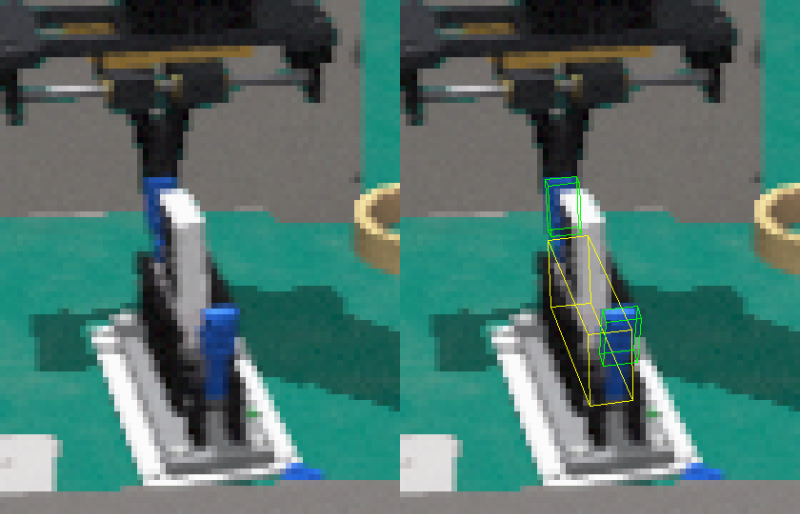

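The right lever now looks nearly in: its tip sits at row ~160, matching the 0-rad overlay. On to the left lever.

```bash
python3 - <<'E'
from plan import *
P,Rt,o=cur(); a=target(UP,[0,-.105,.06]);b=target(UP,[0,-.1,.14]);c=target(UP,[0,.128,.14])
show(0,rows(P,Rt,*a,n=2));show(0,rows(*a,*b,n=3));show(0,rows(*b,*c,n=6))
E
```

```text
2
0 -0.0103 0.0018 -0.0047 0.38 0.72 -0.45; 0 -0.0102 0.0017 -0.0048 0.38 0.72 -0.45
3
0 0.0017 0.0000 -0.0267 0.00 0.00 0.00; 0 0.0017 0.0000 -0.0267 0.00 0.00 0.00; 0 0.0017 0.0000 -0.0267 0.00 0.00 0.00
6
0 0.0380 0.0000 0.0000 0.00 0.00 0.00; 0 0.0380 0.0000 0.0000 0.00 0.00 0.00; 0 0.0380 0.0000 0.0000 0.00 0.00 0.00; 0 0.0380 0.0000 0.0000 0.00 0.00 0.00; 0 0.0380 0.0000 0.0000 0.00 0.00 0.00; 0 0.0380 0.0000 0.0000 0.00 0.00 0.00
```

Request:
carry_out:
  increments: "0 -0.01 0.002 -0.005 0.4 0.7 -0.4; 0 -0.01 0.002 -0.005 0.4 0.7 -0.4; 0 0 0 -0.03 0 0 0; 0 0 0 -0.035 0 0 0; 0 0.03 0 -0.02 0 0 0; 0 0.04 0 0 0 0 0; 0 0.04 0 0 0 0 0; 0 0.04 0 0 0 0 0; 0 0.04 0 0 0 0 0; 0 0.03 0 0 0 0 0; 0 0.01 0 0 0 0 0; 0 0 0 0 0 0 0"

```text
time_s: 24.55
tool_pos: [0.5777, -0.006, 0.2562]
tool_rot: [-179.2, -1.5, 100.9]
force: [0.3, -0.3, -0.4]
grip_width: 0.0005
```

```bash
python3 - <<'E'
from look import *
print(insock(UP),cur()[2]['force'])
look('ov13.png',x0=255,y0=130,h=90,w=70,k=6,held_=False,thl=.3,thr=.0)
p=read_camera('top'); crop(p['img'],340,160,430,215,8,'pics/t13.png')
go(0,UP,[0,.128,.048],n=3)
E
```

```text
(array([0.00095607, 0.14175105, 0.15226643]), array([ 0.79888671,  1.48110319, -0.58300562])) [ 0.27769829 -0.32836499 -0.43289633]
t 24.65 tcp [ 0.5777 -0.0075  0.2562] -> [ 0.5779 -0.0181  0.152 ]
3
0 -0.0043 -0.0001 0.0346 -0.26 -0.48 0.15; 0 -0.0040 -0.0003 0.0347 -0.26 -0.48 0.15; 0 -0.0038 -0.0004 0.0347 -0.26 -0.48 0.15
```

View pics/ov13.png

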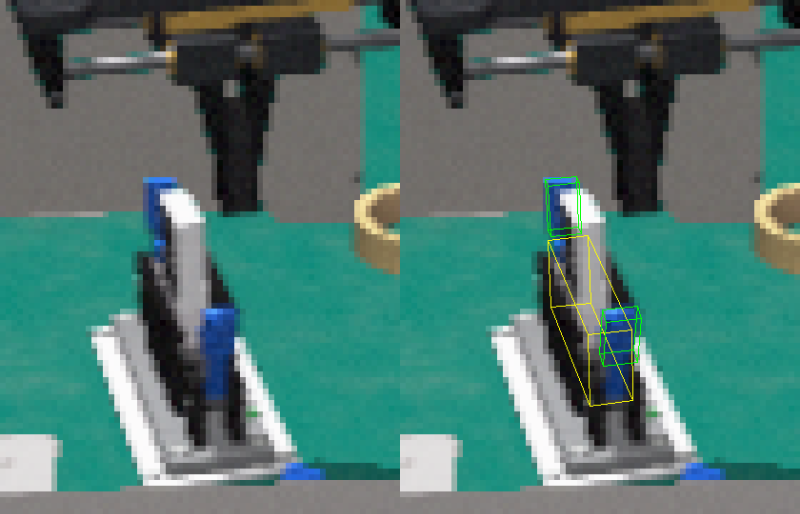

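View pics/t13.png

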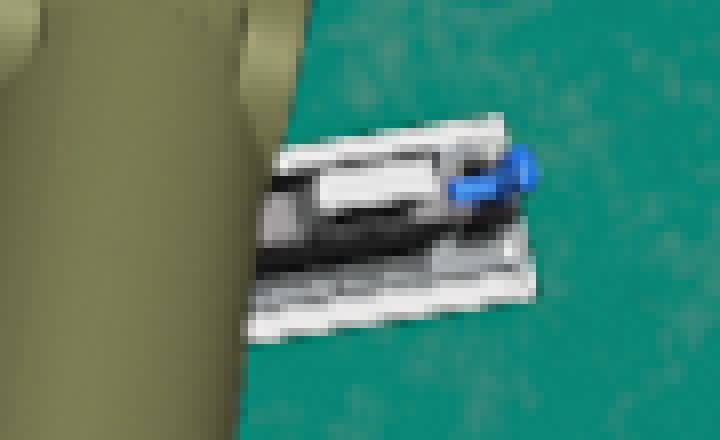

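Request:
carry_out:
  increments: "0 -0.008 0 0.03 -0.25 -0.5 0.15; 0 -0.004 0 0.034 -0.25 -0.5 0.15; 0 -0.002 0 0.034 -0.25 -0.5 0.15; 0 0 0 0.006 0 0 0; 0 0 0 0 0 0 0"

```text
time_s: 25.28
tool_pos: [0.581, -0.0296, 0.1514]
tool_rot: [179.9, 0.3, 99.6]
force: [0.8, 0.8, 0.0]
grip_width: 0.0004
```

```bash
python3 - <<'E'
from look import *
print(insock(UP),cur()[2]['force'])
E
```

```text
(array([0.00115924, 0.11571259, 0.04738812]), array([-0.12683572, -0.31544261,  0.71005682])) [0.76993847 0.8042303  0.03823824]
```

Request:
carry_out:
  increments: "0 -0.007 -0.001 0 0 0.1 -0.4; 0 -0.007 0 0 0 0 -0.3; 0 -0.006 0 0 0 0 0; 0 -0.006 0 0 0 0 0; 0 -0.005 0 0 0 0 0; 0 -0.003 0 0 0 0 0; 0 0 0 0 0 0 0"

```text
time_s: 26.15
tool_pos: [0.5879, -0.0608, 0.1552]
tool_rot: [179.6, -0.3, 100.5]
force: [-1.7, 1.3, 0.1]
grip_width: 0.0008
```

```bash
python3 - <<'E'
from look import *
print(insock(UP),cur()[2]['force'])
E
```

```text
(array([0.00264537, 0.08458273, 0.05125229]), array([-0.36245422,  0.30253739, -0.19685474])) [-1.66395687  1.31132948  0.06751612]
```

Request:
carry_out:
  increments: "0 -0.006 -0.002 0.001 0.2 0 0; 0 -0.008 -0.001 0 0.2 0 0; 0 -0.008 0 0 0 0 0; 0 0 0 0 0 0 0"

```text
time_s: 26.65
tool_pos: [0.5889, -0.0617, 0.1542]
tool_rot: [-179.9, -2.2, 101.3]
force: [-1.4, -0.1, -0.1]
grip_width: 0.0007
```

```bash
python3 - <<'E'
from look import *
print(insock(UP),cur()[2]['force'])
look('ov14.png',x0=255,y0=130,h=90,w=70,k=6,held_=False,thl=.0,thr=.0)
E
```

```text
(array([0.00280797, 0.08570853, 0.05026652]), array([ 0.15375632,  2.17832736, -1.00615978])) [-1.35098033 -0.07303328 -0.07064708]
```

View pics/ov14.png

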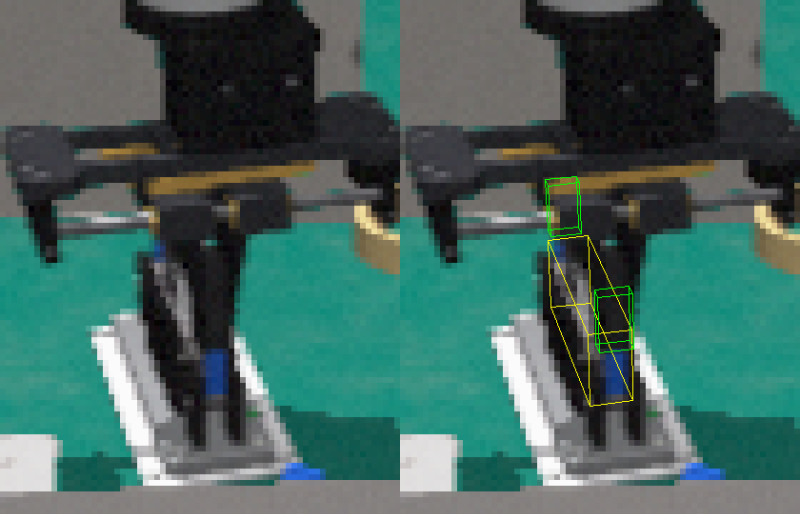

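Request:
carry_out:
  increments: "0 0.01 -0.003 -0.003 0 -1 0.5; 0 0.01 0 -0.015 0 -1 0.5; 0 0.005 0 -0.035 0 0 0; 0 0.01 0 -0.035 0 0 0; 0 0.03 -0.02 -0.02 0 0 0; 0 0.04 -0.03 0 0 0 0; 0 0.04 -0.03 0 0 0 0; 0 0 0 0 0 0 0"

```text
time_s: 27.7
tool_pos: [0.4837, 0.0539, 0.2636]
tool_rot: [179.6, 1.2, 99.3]
force: [-0.4, -0.5, 0.4]
grip_width: 0.0005
```

```bash
python3 - <<'E'
from look import *
print(insock(UP),cur()[2]['force'])
look('ov15.png',x0=265,y0=140,h=76,w=50,k=8,held_=False,thl=.0,thr=.0)
p=read_camera('top'); cv2.imwrite('pics/top15.png',p['img']); crop(p['img'],340,160,430,215,8,'pics/t15.png')
E
```

```text
(array([-0.07940212,  0.21416611,  0.15958836]), array([-0.36982508, -1.17593021,  0.97872903])) [-0.3507857  -0.47285183  0.44827673]
```

View pics/ov15.png

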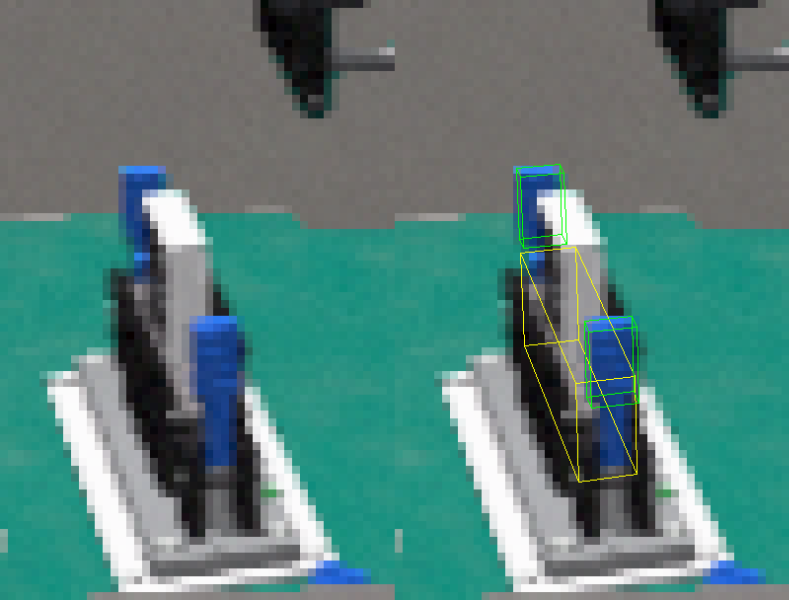

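View pics/t15.png

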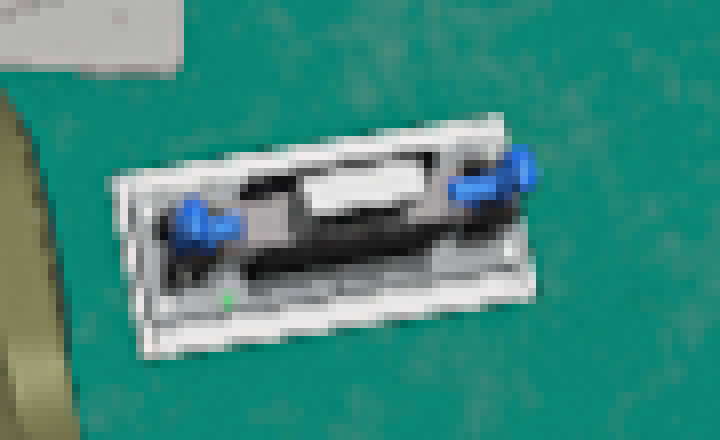

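```bash
python3 - <<'E'
from look import *
t=read_camera('top');s=read_camera('side')
for n,p,(x0,y0,w,h) in (('top',t,(340,160,90,55)),('side',s,(265,140,50,76))):
    k=8; im=cv2.resize(p['img'][y0:y0+h,x0:x0+w],None,fx=k,fy=k,interpolation=cv2.INTER_NEAREST)
    Rm,o=frame(UP)
    dz=0.
    draw(im,p,inb(UP,box(-.01,.01,-.055,.055,dz,dz+.03)),x0,y0,k,(0,0,255))
    draw(im,p,inb(UP,box(-.008,.008,-.025,.025,dz+.03,dz+.082)),x0,y0,k,(0,0,255))
    for sg in(1,-1):draw(im,p,lev(UP,sg,0),x0,y0,k,(0,255,0))
    cv2.imwrite(f'pics/fin_{n}.png',im)
E
```

```text
(no output)
```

View pics/fin_top.png

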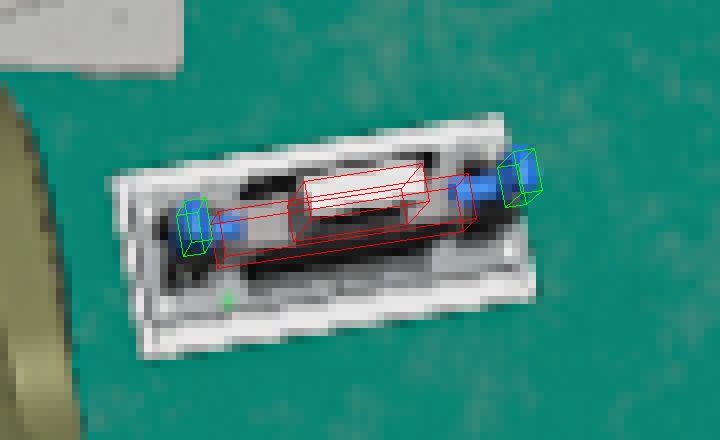

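View pics/fin_side.png

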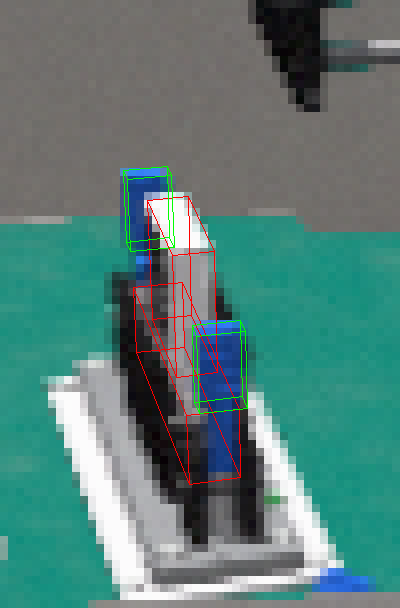

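```bash
python3 - <<'E'
from look import *
t=read_camera('top'); cv2.imwrite('pics/topF.png',t['img'])
for n in ['tape_mid','disc_mid','bottle_mid','loupe_mid','module']:
    print(n,[(m['bbox'],round(m['confidence'],2)) for m in masks_of(n,t)[:2]])
a=cv2.imread('pics/top0.png'); d=cv2.absdiff(a,t['img']).sum(2)
for n,(x0,y0,x1,y1) in dict(disc=(318,170,340,190),loupe=(312,226,328,243),tape=(420,218,450,250),bottle=(212,180,232,200)).items(): print(n,d[y0:y1,x0:x1].max())
E
```

```text
tape_mid [([422.1, 219.2, 447.8, 247.0], 0.81), ([292.6, 192.8, 301.7, 195.6], 0.36)]
disc_mid []
bottle_mid [([214.9, 181.6, 229.4, 196.2], 0.44)]
loupe_mid [([423.0, 216.2, 444.7, 247.2], 0.22)]
module [([367.8, 178.6, 398.1, 194.2], 0.71)]
disc 540
loupe 210
tape 8
bottle 8
```

View pics/topF.png

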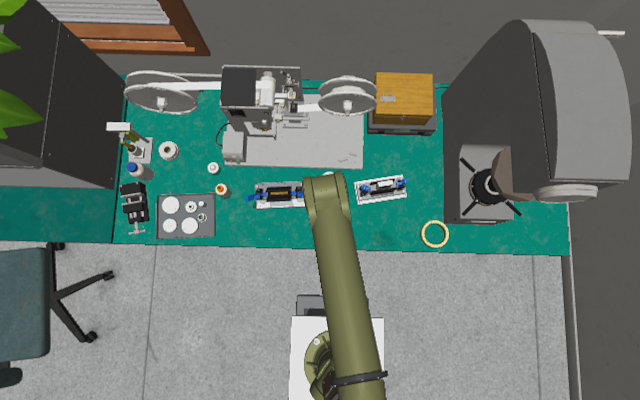

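```bash
python3 - <<'E'
from cell import *
print(get_obs()['time_s'],get_obs()['force']); print(sign_off())
E
```

```text
28.2 [-0.15492234 -0.37677778  0.49647982]
the job is handed in; nothing more can be done
None
```

The module is in the upright dock with both levers swung in. The job was handed in at 28.2 s of the 64 s, with the hand clear of everything.

- **Sloped dock:** I swung both levers out and drew the module free. When I pushed the right lever, the left one came back slightly. By my estimate from the picture they ended at about 0.50 rad (left) and 0.56 rad (right).
- **Upright dock:** I lowered the module until its weight came off the wrist, with wrist force about 3 N at most. I let go and raised the hand clear before touching the levers. Then I brought the left lever about halfway in, the right one fully in, and the left one fully in. The hand never pressed on the module.

**Last checks:**
- **Levers:** in both camera views they match the fully-in outline, to about 0.02 rad.
- **Module:** the grip dropped about 11 mm, which is right for going from the open feet to home. In the side view its top edge still sat about 1–2 mm above the predicted line. The lever outlines were off the same way by about 1 mm, so I put it down mostly to camera bias.
- **Loose things:** the tape and bottle have not moved. In the final picture the arm hid the disc and loupe, so I couldn't check them there. They were in place in the picture at about 20 s, and later moves near them were well above the bench.

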